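# Charge a tumbling barrel and hold its cover over the screw holes

## Task

Charge the tumbling barrel: with the steel scoop, move all six white polishing balls from the tray into the open hexagonal barrel, without touching the balls with the fingers, and lay the scoop flat back in its tray. Then take the hexagonal cover plate by its handle and hold it level about a centimetre above the barrel's flange, clear of it, with each of its three screw holes straight over one of the three threaded holes, so that I can start the thumbscrews before the seal is pressed; finish while still holding the cover there. Leave the other things on the counter where they are.

Things in the scene. Friction and masses are not known exactly. Their poses are not given: they have to be found in the camera images.
- barrel: tumbling barrel standing on its end, open on top: grey hexagonal can with two round black running rings (156 mm diameter) and an aluminium hexagonal flange on top, 132 mm across flats, 152 mm across corners; it stands firm and does not slide. Origin: centre of its underside; z up; x points to the flange corner with barrel_hole0. 
- barrel_mouth (a point): centre of the barrel's round mouth (92 mm in diameter) at the flange face, 90 mm above the barrel's origin; x, y, z as the barrel's. Space inside: 106 mm across flats, floor 8 mm above the origin. A black seal ring, 100 mm in diameter, stands 1 mm proud of the flange face
- barrel_hole0 (a point): centre of threaded hole 0 (brass insert, 6 mm thread, 10 mm outside) in the flange face, 60 mm from the barrel's axis, in the direction 0 deg anticlockwise from the barrel's x. Three of the six corners have one, every second corner
- barrel_hole1 (a point): centre of threaded hole 1 (brass insert, 6 mm thread, 10 mm outside) in the flange face, 60 mm from the barrel's axis, in the direction 120 deg anticlockwise from the barrel's x. Three of the six corners have one, every second corner
- barrel_hole2 (a point): centre of threaded hole 2 (brass insert, 6 mm thread, 10 mm outside) in the flange face, 60 mm from the barrel's axis, in the direction 240 deg anticlockwise from the barrel's x. Three of the six corners have one, every second corner
- cover: loose cover plate of the barrel, aluminium, hexagonal as the flange (132 mm across flats), 5 mm thick, 0.24 kg, lying flat with its bow handle up. Origin: centre of its underside; z up; x points to the corner with cover_hole0
- cover_grip (a point): middle of the cover's handle bar, 42 mm above the underside. The bar runs along the cover's x: 60 mm long, 12 mm wide and 12 mm high; free height between bar and plate 31 mm; it stands on two posts at x = -24 and +24 mm
- cover_hole0 (a point): centre of screw hole 0 (11 mm, through) at the cover's underside, 60 mm from its centre, in the direction 0 deg anticlockwise from the cover's x. The three holes are alike: any may go over any threaded hole
- cover_hole1 (a point): centre of screw hole 1 (11 mm, through) at the cover's underside, 60 mm from its centre, in the direction 120 deg anticlockwise from the cover's x. The three holes are alike: any may go over any threaded hole
- cover_hole2 (a point): centre of screw hole 2 (11 mm, through) at the cover's underside, 60 mm from its centre, in the direction 240 deg anticlockwise from the cover's x. The three holes are alike: any may go over any threaded hole
- ball_tray: open steel tray, 158 x 76 mm outside, 150 x 68 mm inside, walls 4 mm thick and 24 mm high, floor 4 mm thick; it stands firm. Origin: centre of its underside; x along its length, from the end where the scoop lies to the end where the balls lie
- scoop: flat-bottomed steel scoop lying in the tray, facing along the tray's x: pan 64 mm long, 60 mm wide outside, 56 mm inside, side walls 24 mm high at the back and 12 mm at the front, floor 2 mm thick and thinned to 0.8 mm at the open front lip; 0.12 kg. Origin: underside of the pan, 34 mm behind the lip and 30 mm before the back; x towards the lip, z up.
- scoop_grip (a point): middle of the scoop's wooden handle, which is 16 mm wide along y, 18 mm thick and 60 mm long and rises backwards at 40 deg from the horizontal, out over the tray's end wall: this point lies 83 mm behind and 70 mm above the scoop's origin
- scoop_lip (a point): middle of the scoop's front lip, at its underside, 34 mm ahead of the scoop's origin
- ball0: white ceramic polishing ball, 16 mm in diameter, 13 g, rolls freely; one of six alike in the tray ahead of the scoop. Origin: its centre
- ball1: white ceramic polishing ball, 16 mm in diameter, 13 g, rolls freely; one of six alike in the tray ahead of the scoop. Origin: its centre
- ball2: white ceramic polishing ball, 16 mm in diameter, 13 g, rolls freely; one of six alike in the tray ahead of the scoop. Origin: its centre
- ball3: white ceramic polishing ball, 16 mm in diameter, 13 g, rolls freely; one of six alike in the tray ahead of the scoop. Origin: its centre
- ball4: white ceramic polishing ball, 16 mm in diameter, 13 g, rolls freely; one of six alike in the tray ahead of the scoop. Origin: its centre
- ball5: white ceramic polishing ball, 16 mm in diameter, 13 g, rolls freely; one of six alike in the tray ahead of the scoop. Origin: its centre
- screw_tray: bystander: small white tray, 50 x 75 x 10 mm, with the cover's three thumbscrews in it. It lies beside the tall rolling mill, a fixed obstacle that fills x = 0.30 to 0.66 m, y = -0.09 to 0.05 m and is 0.45 m high: go over it, not through it
- loupe: bystander: small folding loupe, 26 x 35 x 14 mm
- wax_ring: bystander: cream-coloured wax ring, 22 mm wide, 18 mm high

How it is judged:
On the way, in this order (a step that is already met when the one before it is completed fails the run):
1. a ball, or several, ride in the scoop, lifted clear of the tray (((x of ball0 in the frame of scoop between -0.03 and 0.036 m and y of ball0 in the frame of scoop between -0.03 and 0.03 m and z of ball0 in the frame of scoop between 0.004 and 0.03 m and height (world z) of scoop above 0.045 m) or (x of ball1 in the frame of scoop between -0.03 and 0.036 m and y of ball1 in the frame of scoop between -0.03 and 0.03 m and z of ball1 in the frame of scoop between 0.004 and 0.03 m and height (world z) of scoop above 0.045 m) or (x of ball2 in the frame of scoop between -0.03 and 0.036 m and y of ball2 in the frame of scoop between -0.03 and 0.03 m and z of ball2 in the frame of scoop between 0.004 and 0.03 m and height (world z) of scoop above 0.045 m) or (x of ball3 in the frame of scoop between -0.03 and 0.036 m and y of ball3 in the frame of scoop between -0.03 and 0.03 m and z of ball3 in the frame of scoop between 0.004 and 0.03 m and height (world z) of scoop above 0.045 m) or (x of ball4 in the frame of scoop between -0.03 and 0.036 m and y of ball4 in the frame of scoop between -0.03 and 0.03 m and z of ball4 in the frame of scoop between 0.004 and 0.03 m and height (world z) of scoop above 0.045 m) or (x of ball5 in the frame of scoop between -0.03 and 0.036 m and y of ball5 in the frame of scoop between -0.03 and 0.03 m and z of ball5 in the frame of scoop between 0.004 and 0.03 m and height (world z) of scoop above 0.045 m))), for 0.2 s.
2. all six balls are in the barrel (horizontal distance between each of ball0, ball1, ball2, ball3, ball4, ball5 and barrel below 0.055 m and z of ball0 in the frame of barrel between 0 and 0.075 m and z of ball1 in the frame of barrel between 0 and 0.075 m and z of ball2 in the frame of barrel between 0 and 0.075 m and z of ball3 in the frame of barrel between 0 and 0.075 m and z of ball4 in the frame of barrel between 0 and 0.075 m and z of ball5 in the frame of barrel between 0 and 0.075 m), for 0.2 s.
3. the scoop lies flat in the tray again, let go, with the balls still in the barrel (all of step 2 and x of scoop in the frame of ball_tray between -0.06 and 0.06 m and y of scoop in the frame of ball_tray between -0.02 and 0.02 m and z of scoop in the frame of ball_tray below 0.012 m and angle between scoop's own z axis and vertical below 0.15 rad and contact force between the fingers and scoop below 0.1 N), for 0.2 s.
At the end, for the whole second after the job is handed in: The fingers hold the cover still and level (within 0.08 rad), its underside 4 to 20 mm above the flange face and not touching the barrel, all three of its holes within 3 mm sideways of a threaded hole; all six balls lie inside the barrel and the scoop lies flat in the tray, let go (all of step 3 and z of cover in the frame of barrel_mouth between 0.004 and 0.02 m and ((horizontal distance between cover_hole0 and barrel_hole0 below 0.003 m and horizontal distance between cover_hole1 and barrel_hole1 below 0.003 m and horizontal distance between cover_hole2 and barrel_hole2 below 0.003 m) or (horizontal distance between cover_hole0 and barrel_hole1 below 0.003 m and horizontal distance between cover_hole1 and barrel_hole2 below 0.003 m and horizontal distance between cover_hole2 and barrel_hole0 below 0.003 m) or (horizontal distance between cover_hole0 and barrel_hole2 below 0.003 m and horizontal distance between cover_hole1 and barrel_hole0 below 0.003 m and horizontal distance between cover_hole2 and barrel_hole1 below 0.003 m)) and angle between cover's own z axis and vertical below 0.08 rad and contact force between the fingers and cover above 1 N and contact force between cover and barrel below 0.1 N and linear speed of cover below 0.03 m/s); the arm keeps its last pose, push and grip.
It fails at once if the fingers touch a ball (contact force between the fingers and ball0 above 0.3 N or contact force between the fingers and ball1 above 0.3 N or contact force between the fingers and ball2 above 0.3 N or contact force between the fingers and ball3 above 0.3 N or contact force between the fingers and ball4 above 0.3 N or contact force between the fingers and ball5 above 0.3 N).
It fails at once if one of the other things on the counter is shifted by more than 20 mm (distance of any of screw_tray, loupe, wax_ring from where it was at the start of the episode above 0.02 m).
It also fails if it takes over 72 s, if anything falls off the work surface, if the arm or the gripper's body presses on something with over 40 N, if the wrist force passes 120 N, or if a joint passes its speed limit or range.

## Robot

A 6-joint arm with a two-finger parallel gripper is mounted at the origin on a cart in front of the work surface, level with it; the furniture and walls round the work are solid. World frame = base frame: x ahead of the robot, y to its left, z up, the work surface at z = 0. Lengths are in m, angles in rad, forces in N, time in s.
With the tool pointing down it reaches from about 0.35 to 0.975 m from the base axis. Payload 4.9 kg.
Tool frame: the origin (TCP) lies at the very end of the fingers, on their centre line; the grasp point (between the pads) lies 19 mm behind it; z points along the fingers, y is the line along which they close (so a half turn about z gives the same grasp; the last joint's range is limited). The gripper opens to 85 mm and grips with 20 to 120 N. Pads are 22 mm wide; open, the fingers measure 114 mm over their backs; the gripper's body (76 mm by 85 mm) begins 54 mm behind the grasp point. The pads swing forward as they close: fully open they stand 13 mm farther back than shut.
Start: joints at [1.211, 0.053, 1.613, -0, 1.476, -0.119], TCP at [0.149, 0.607, 0.231] pointing down, gripper open.
Joint ranges: [-3.01, 3.01], [-1.01, 2.22], [0.06, 2.58], [-1.02, 4.17], [0.09, 2.62], [-3.14, 3.14]. Speed limits (rad/s): [2.57, 2.57, 3.14, 3.14, 3.14, 3.14].

## Interface

Orientations are given as a unit quaternion [w, x, y, z].
In Python, from plant import state, optics, ticket, nets gives the robot as it stands. The module is installed in compiled form; this text tells all that it offers.
- The arm moves only by the shell command python3 -m inch 'ROWS' [OPENING]. ROWS is JSON, a list of rows, each an object of numbers: "dx", "dy", "dz": the shift along the tool's x, y, z as a fraction of full scale; "rx", "ry", "rz": the turn, a rotation vector about the tool's x, y, z as a fraction of full scale. In form: [{"dx": .., "dy": .., "dz": .., "rx": .., "ry": .., "rz": ..}, ...]. A call has 1 to 5 rows; each row is the pose to reach, as a shift and turn from the pose commanded when the call began, along the tool's axes at that moment; what a row does not reach only later rows make up. Full scale, the value 1, is 0.8 m for a shift and 1.5 rad for a turn. A row lasts 1/10 s, in which the tool goes at most 50 mm and 8.59 degrees, less where a joint would pass 70% of its speed; a pose out of reach is approached as far as the arm can. A call with a number of a shift or a turn outside -1 to 1 is refused whole. A call with a gripper value outside its range is refused whole. OPENING is the opening, from -1 (shut) to 1 (fully open), set as the call begins (- or left out, the last holds). The fingers move at their own pace and stop on an object; the grip force is fixed at half the most. Time passes only in rows, so rows that repeat a pose let the fingers close. It gives the time, the measured TCP pose, the force, the opening and the grip force at its end, in the units of the state.
- state(): the state, without advancing time (a new reading comes with each control period).
- optics.grab_frame(name): name is "scene" or "top"; returns the picture (480x640x3 uint8, red, green, blue); there is no depth.
- optics.camera_info(name): a dict with "fx", "fy", "cx", "cy" (pixels), "k1" (the pictures are not rectified: a ray, as slopes to the right and down, at radius r is drawn at 1 + k1 r^2 times it, then the intrinsics apply), "R" (3x3) and "t" (3): a world point X has camera coordinates R X + t. Camera axes: x right, y down, z forward; pixel columns grow to the right and rows downward; lengths in m; the calibration is good to about 2 mm. A picture is of the moment at which its call begins. camera_info takes no time and is no camera call.
- ticket.job_done(): hands the job in; it is judged then, once.
Trained networks look in the newest picture that a camera, given by its name, has taken for a name from the list of things; names that differ only in an ending like _2 or _b are one class to them, and where a whole thing is asked for, a point or a joint stands for the part that bears it (a point fixed in the world has none). Each returns a list of dicts, best first, with "confidence" (0 to 1); they miss things now and then, are a little off and sometimes report something else, mostly with a low value. They report only what shows in the picture. A call takes as long as a camera call.
- nets.boxes_of(camera, name): "bbox" ([centre column, centre row, width, height] in pixels, round what is visible of it).
- nets.outline_of(camera, name): "pixels" (480x640 bool, what is visible of it) and "bbox" ([centre column, centre row, width, height] in pixels, round what is visible of it).
The state is a dict: "time": time; "joint_pos": joint angles; "joint_vel": joint speeds; "joint_efforts": joint torques, N m; "tool_pos": TCP position; "tool_rot": TCP orientation; "contact_force": force on the tool from outside, world axes, zero at the start; "ft_torque": the same for the moment, N m; "gripper_width": opening from 0.0 (shut) to 1.0 (fully open); "grasp_force": force on a finger pad.
Only numpy, scipy, OpenCV 4.12 (cv2) and the standard library are available. Lean on these libraries where they do the work, as an engineer would, in place of code of your own. Each camera call takes 0.05 s, during which the arm holds its last target. There are 200 camera calls.

## Working session

There is one attempt and no reset: what is moved stays moved. The work goes in short steps, Python scripts to look and compute and a shell command to move; the robot and the scene stay as the last step left them, time stands still between calls to the robot, and variables do not carry over. Pictures are saved under pics/ and viewed, at most 10 in all, crops included, and the job is handed in when it is done.

```bash
mkdir -p pics; ls; python3 - <<'E'
from plant import state, optics, ticket, nets
import cv2, numpy as np
for n in ["scene","top"]:
    im=optics.grab_frame(n); cv2.imwrite(f"pics/{n}0.png",im[:,:,::-1])
    c=optics.camera_info(n); print(n,{k:np.round(v,4).tolist() for k,v in c.items()})
    print("pos",(-np.array(c["R"]).T@np.array(c["t"])).round(3))
    for o in ["barrel","cover","ball_tray","scoop","ball0","barrel_hole0","cover_hole0","screw_tray","loupe","wax_ring","scoop_grip","cover_grip"]:
        print(o,[(round(d["confidence"],2),np.round(d["bbox"]).tolist()) for d in nets.boxes_of(n,o)][:7])
print(state())
E
```

```text
pics
scene {'fx': 571.7496, 'fy': 571.7496, 'cx': 326.5492, 'cy': 232.4659, 'k1': -0.0079, 'R': [[0.8195, -0.573, -0.0104], [-0.3771, -0.5254, -0.7627], [0.4316, 0.629, -0.6466]], 't': [-0.252, 0.4277, 0.6225]}
pos [ 0.099 -0.311  0.726]
barrel [(0.8, [364.0, 262.0, 77.0, 92.0])]
cover [(0.58, [363.0, 262.0, 81.0, 91.0]), (0.56, [273.0, 229.0, 69.0, 49.0])]
ball_tray [(0.76, [308.0, 325.0, 98.0, 90.0])]
scoop [(0.77, [285.0, 284.0, 68.0, 89.0])]
ball0 [(0.6, [316.0, 345.0, 11.0, 8.0]), (0.56, [325.0, 327.0, 13.0, 9.0]), (0.5, [313.0, 329.0, 11.0, 14.0]), (0.46, [333.0, 334.0, 10.0, 10.0]), (0.4, [323.0, 338.0, 9.0, 10.0])]
barrel_hole0 [(0.72, [365.0, 261.0, 76.0, 87.0])]
cover_hole0 [(0.88, [275.0, 231.0, 70.0, 46.0])]
screw_tray [(0.85, [337.0, 376.0, 46.0, 51.0]), (0.2, [364.0, 262.0, 68.0, 98.0])]
loupe [(0.63, [223.0, 235.0, 16.0, 14.0])]
wax_ring [(0.67, [363.0, 262.0, 72.0, 92.0])]
scoop_grip [(0.56, [286.0, 282.0, 68.0, 92.0]), (0.4, [327.0, 326.0, 11.0, 12.0])]
cover_grip [(0.66, [328.0, 325.0, 11.0, 10.0])]
top {'fx': 498.0209, 'fy': 498.0209, 'cx': 312.8875, 'cy': 245.3305
[... 1067 characters left out ...]
.21103418e+00,  5.27031252e-02,  1.61286924e+00,  1.60110196e-05,
        1.47600674e+00, -1.18998786e-01]), 'joint_vel': array([-7.32982512e-05,  4.72328631e-04,  8.41159452e-04,  3.98694173e-04,
        3.35140705e-04, -8.04143075e-04]), 'joint_efforts': array([ 4.94356470e-05, -3.93671072e+01, -3.70456588e+01, -1.00391449e-04,
        4.80791750e-04, -6.75452867e-07]), 'tool_pos': array([0.14901957, 0.60696746, 0.23132003]), 'tool_rot': array([-6.13632507e-06,  1.20091887e-01,  9.92762781e-01,  8.46993639e-06]), 'contact_force': array([0.75057542, 0.06336372, 0.84897047]), 'ft_torque': array([-0.03815243, -0.05401942, -0.02480441]), 'grasp_force': 0.0, 'gripper_width': 1.0055591725389461}
```

```bash
python3 - <<'E'
import cv2
a=cv2.imread("pics/top0.png")[160:360,180:460]; cv2.imwrite("pics/topc.png",cv2.resize(a,None,fx=2.85,fy=2.85,interpolation=cv2.INTER_CUBIC))
a=cv2.imread("pics/scene0.png")[190:410,200:430]; cv2.imwrite("pics/scenec.png",cv2.resize(a,None,fx=2.7,fy=2.7,interpolation=cv2.INTER_CUBIC))
E
```

```text
(no output)
```

View pics/topc.png

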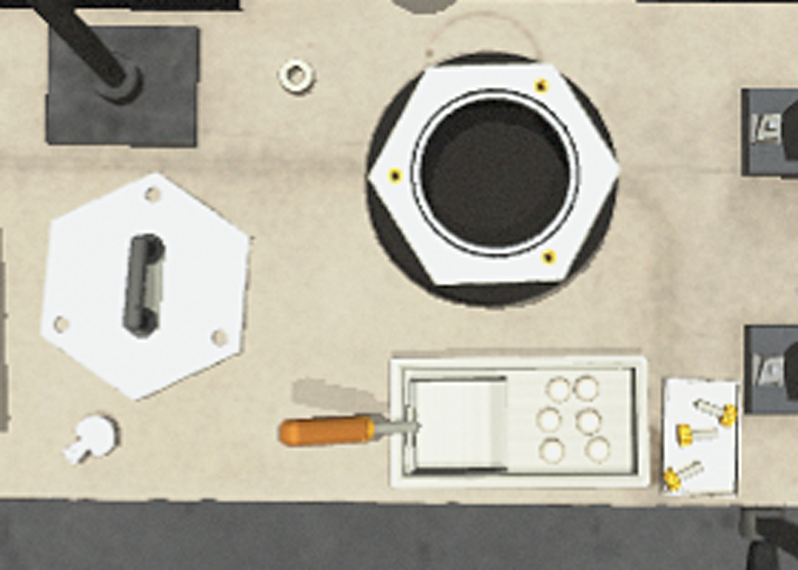

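View pics/scenec.png

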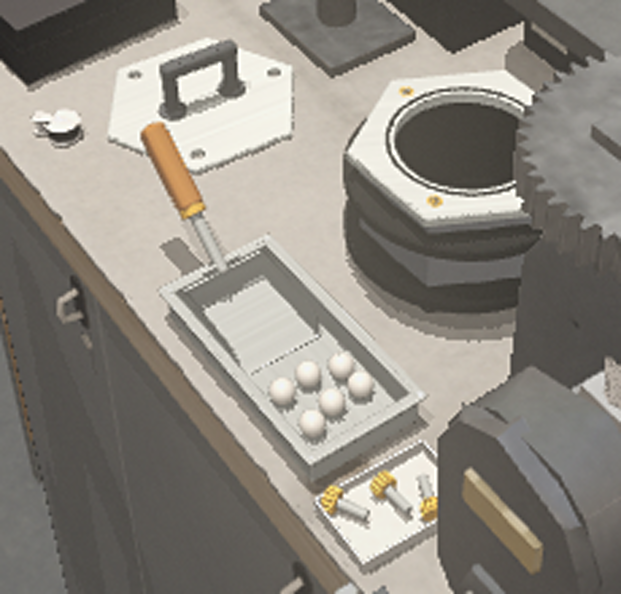

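The top crop shows the flange with its brass inserts at crop pixels (396,176), (541,86) and (549,257). The cover holes are at (152,195), (61,324) and (219,337). The tray rim spans (390..648, 357..486), with the scoop handle at (280..373, 430) and the six balls ahead of the lip. The scene crop agrees.

```bash
cat > h.py <<'E'
import numpy as np, cv2
from plant import state, optics, nets
from scipy.spatial.transform import Rotation as Ro
def cam(n):
    c=optics.camera_info(n); return c,np.array(c["R"]),np.array(c["t"])
def px2w(n,uv,z):
    c,R,t=cam(n); uv=np.atleast_2d(np.array(uv,float))
    K=np.array([[c["fx"],0,c["cx"]],[0,c["fy"],c["cy"]],[0,0,1]])
    p=cv2.undistortPoints(uv[:,None],K,np.array([c["k1"],0,0,0.]))[:,0]
    d=np.c_[p,np.ones(len(p))]@R; o=-R.T@t
    return o+d*((z-o[2])/d[:,2:])
def w2px(n,X):
    c,R,t=cam(n); q=np.atleast_2d(X)@R.T+t; s=q[:,:2]/q[:,2:]
    s=s*(1+c["k1"]*(s**2).sum(1,keepdims=True)); return s*[c["fx"],c["fy"]]+[c["cx"],c["cy"]]
def tool():
    s=state(); q=s["tool_rot"]; return s["tool_pos"],Ro.from_quat(np.r_[q[1:],q[0]])
def rows(p,R,n=1,frm=None):
    """fractions to go to TCP pose p,R"""
    p0,R0=frm or tool(); d=R0.inv().apply(np.array(p)-p0)/0.8; r=(R0.inv()*R).as_rotvec()/1.5
    return d.round(4).tolist(), r.round(4).tolist()
def mk(y,z):  # rotation from tool y (closing) and z axes
    y=np.array(y,float);z=np.array(z,float);y/=np.linalg.norm(y);z/=np.linalg.norm(z)
    return Ro.from_matrix(np.c_[np.cross(y,z),y,z])
E
python3 - <<'E'
from h import *
T=lambda l:np.array(l)/2.85+[180,160]-0.3
S=lambda l:np.array(l)/2.7+[200,190]-0.3
def fit(H):
    c=H.mean(0); a=[np.degrees(np.arctan2(*(h-c)[1::-1])) for h in H]; return c.round(4),np.linalg.norm((H-c)[:,:2],axis=1).round(4),np.round(a,1)
print("barrel",fit(px2w("top",T([(396,176),(541,86),(549,257)]),.09)))
print("barrel scene 2 holes",px2w("scene",S([(406,91),(435,201)]),.09).round(4).tolist())
print("barrel top holes",px2w("top",T([(396,176),(541,86),(549,257)]),.09).round(4).tolist())
print("cover",fit(px2w("top",T([(152,195),(61,324),(219,337)]),.004)))
print("cover scene",fit(px2w("scene",S([(135,74),(274,72),(198,154)]),.005)))
print("bar",px2w("top",T([(146,237),(146,335)]),.048).round(4).tolist())
c=px2w("top",T([(390,357),(648,357),(648,486),(390,486)]),.024);print("tray",c.round(4).tolist(),c.mean(0).round(4))
c=px2w("scene",S([(160,290),(268,236),(425,398),(313,478)]),.024);print("trayS",c.round(4).tolist(),c.mean(0).round(4))
print("lip",px2w("top",T([(507,377),(507,472)]),.005).round(4).tolist())
print("handle tail/front",px2w("top",T([(281,432)]),.090).round(4).tolist(),px2w("top",T([(373,429)]),.052).round(4).tolist())
for n in("top","scene"):
  d=nets.outline_of(n,"scoop"); 
  print([(x["confidence"],np.round(x["bbox"])) for x in d])
h=cv2.cvtColor(cv2.imread("pics/top0.png"),cv2.COLOR_BGR2HSV)
m=((h[...,0]>8)&(h[...,0]<18)&(h[...,1]>150)&(h[...,2]>90)).astype(np.uint8);m[:290]=0;m[:,:270]=0;m[:,320:]=0
v,u=np.nonzero(m);print("wood",len(u),u.min(),u.max(),v.min(),v.max(),u.mean(),v.mean(),px2w("top",[(u.mean(),v.mean())],.078).round(4))
print(tool()[1].as_matrix().round(3).tolist())
E
```

```text
barrel (array([0.5722, 0.2415, 0.09  ]), array([0.0597, 0.0597, 0.0598]), array([  92.6,  -27.3, -147.3]))
barrel scene 2 holes [[0.5713, 0.3036, 0.09], [0.5233, 0.2105, 0.09]]
barrel top holes [[0.5695, 0.3012, 0.09], [0.6253, 0.2142, 0.09], [0.5219, 0.2091, 0.09]]
cover (array([0.5061, 0.4641, 0.004 ]), array([0.0597, 0.0598, 0.06  ]), array([  -3.8,  115.9, -123.8]))
cover scene (array([0.5078, 0.4654, 0.005 ]), array([0.0604, 0.06  , 0.0607]), array([ 115.5,   -4. , -123.9]))
bar [[0.5343, 0.4567, 0.048], [0.473, 0.4552, 0.048]]
tray [[0.4609, 0.3025, 0.024], [0.4627, 0.1366, 0.024], [0.3805, 0.1368, 0.024], [0.379, 0.3016, 0.024]] [0.4208 0.2194 0.024 ]
trayS [[0.3794, 0.3004, 0.024], [0.4599, 0.3013, 0.024], [0.4617, 0.1369, 0.024], [0.3775, 0.128, 0.024]] [0.4196 0.2166 0.024 ]
lip [[0.4486, 0.2254, 0.005], [0.387, 0.2251, 0.005]]
handle tail/front [[0.4163, 0.3677, 0.09]] [[0.4165, 0.313, 0.052]]
[(0.79, array([319., 310.,  82.,  33.])), (0.74, array([231., 261.,  72.,  80.])), (0.32, array([425., 314.,  30.,  42.]))]
[(0.71, array([287., 282.,  68.,  88.]))]
wood 252 279 308 306 315 293.55555555555554 310.7261904761905 [[0.4168 0.3423 0.078 ]]
[[-0.971, 0.238, -0.0], [0.238, 0.971, -0.0], [-0.0, -0.0, -1.0]]
```

```bash
python3 - <<'E'
from h import *
b=np.radians(15); z=np.array([0,-np.sin(b),-np.cos(b)]); R=mk([1,0,0],z)
g=np.array([.417,.342,.074]); p=g+z*(.019-.09)
print(p,rows(p,R)); 
E
```

```text
[0.417      0.36037615 0.14258073] ([-0.3988, -0.2194, 0.1109], [0.116, -0.1479, 0.8813])
```

```bash
python3 -m inch '[{"dx":-0.08,"dy":-0.044,"dz":0.02,"rx":0.02,"ry":-0.03,"rz":0.09},{"dx":-0.14,"dy":-0.08,"dz":0.04,"rx":0.04,"ry":-0.05,"rz":0.18},{"dx":-0.20,"dy":-0.11,"dz":0.055,"rx":0.05,"ry":-0.07,"rz":0.27},{"dx":-0.25,"dy":-0.14,"dz":0.07,"rx":0.06,"ry":-0.09,"rz":0.36},{"dx":-0.3,"dy":-0.16,"dz":0.08,"rx":0.07,"ry":-0.1,"rz":0.45}]' 1
python3 - <<'E'
from h import *
b=np.radians(15); z=np.array([0,-np.sin(b),-np.cos(b)]); R=mk([1,0,0],z)
g=np.array([.417,.342,.074]); p=g+z*(.019-.09)
print(rows(p,R)); print(state()["joint_pos"].round(2))
E
```

```text
time: 1.9
tool_pos: [0.3297, 0.4423, 0.173]
tool_rot: [0.067, 0.443, 0.892, -0.06]
contact_force: [0.5, 0.5, 0.1]
gripper_width: 0.998
grasp_force: 0.0
([-0.1389, 0.0275, 0.0617], [0.0628, -0.0461, 0.4262])
[ 0.88 -0.01  1.78 -0.16  1.46  0.25]
```

```bash
python3 -m inch '[{"dx":-0.04,"dy":0.008,"dz":0.015,"rx":0.013,"ry":-0.01,"rz":0.09},{"dx":-0.08,"dy":0.016,"dz":0.03,"rx":0.026,"ry":-0.02,"rz":0.18},{"dx":-0.11,"dy":0.022,"dz":0.045,"rx":0.04,"ry":-0.03,"rz":0.27},{"dx":-0.13,"dy":0.026,"dz":0.06,"rx":0.053,"ry":-0.04,"rz":0.36},{"dx":-0.139,"dy":0.0275,"dz":0.0617,"rx":0.063,"ry":-0.046,"rz":0.426}]' 1
python3 -m inch '[{"dx":0}]' 1
python3 - <<'E'
from h import *
b=np.radians(15); z=np.array([0,-np.sin(b),-np.cos(b)]); R=mk([1,0,0],z)
g=np.array([.417,.342,.074]); p=g+z*.019
print(tool()[0],rows(p,R)); print(state()["joint_pos"].round(2))
im=optics.grab_frame("top"); cv2.imwrite("pics/t1.png",cv2.resize(im[200:400,200:440,::-1],None,fx=3,fy=3))
E
```

```text
time: 2.4
tool_pos: [0.4173, 0.3604, 0.1415]
tool_rot: [0.092, 0.702, 0.7, -0.094]
contact_force: [-0.3, -0.1, 0.1]
gripper_width: 1.0
grasp_force: 0.0
[0.41733249 0.36035545 0.1415147 ] ([-0.0002, -0.0001, 0.1112], [-0.0018, 0.0009, -0.0009])
[ 0.68  0.08  1.76 -0.2   1.48  0.72]validation failed for argument at $[0]...
```

View pics/t1.png

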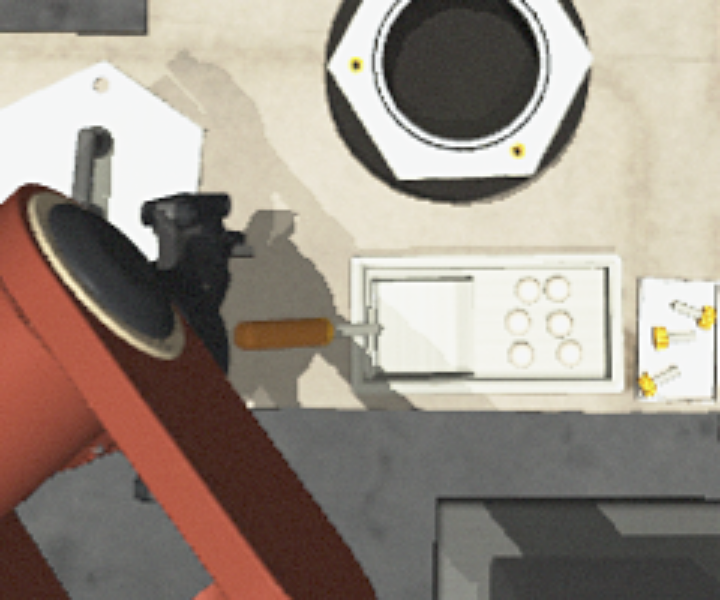

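The open gripper stands over the scoop handle, which is at crop pixel (284,333), and is aligned with it; the tray and balls are unchanged. I'll go down and grip.

```bash
python3 -m inch '[{"dx":0,"dy":0,"dz":0.03,"rx":0,"ry":0,"rz":0},{"dx":0,"dy":0,"dz":0.06,"rx":0,"ry":0,"rz":0},{"dx":0,"dy":0,"dz":0.09,"rx":-0.0018,"ry":0,"rz":-0.001},{"dx":0,"dy":0,"dz":0.111,"rx":-0.0018,"ry":0.001,"rz":-0.001},{"dx":0,"dy":0,"dz":0.111,"rx":-0.0018,"ry":0.001,"rz":-0.001}]' 1
python3 -m inch '[{"dx":0,"dy":0,"dz":0,"rx":0,"ry":0,"rz":0},{"dx":0,"dy":0,"dz":0,"rx":0,"ry":0,"rz":0},{"dx":0,"dy":0,"dz":0,"rx":0,"ry":0,"rz":0},{"dx":0,"dy":0,"dz":0,"rx":0,"ry":0,"rz":0},{"dx":0,"dy":0,"dz":0,"rx":0,"ry":0,"rz":0}]' -1
python3 -m inch '[{"dx":0,"dy":0,"dz":0,"rx":0,"ry":0,"rz":0},{"dx":0,"dy":0,"dz":0,"rx":0,"ry":0,"rz":0},{"dx":0,"dy":0,"dz":0,"rx":0,"ry":0,"rz":0}]'
python3 - <<'E'
from h import *
p,R=tool(); print(p,R.as_matrix()[:,2])
print("fwd 10mm -y:",R.inv().apply([0.0001,-.01,0])/.8)
im=optics.grab_frame("top"); cv2.imwrite("pics/t2.png",cv2.resize(im[260:360,280:440,::-1],None,fx=4.5,fy=4.5))
E
```

```text
time: 2.95
tool_pos: [0.4149, 0.3378, 0.0547]
tool_rot: [0.092, 0.698, 0.704, -0.093]
contact_force: [-0.1, 0.3, -0.0]
gripper_width: 0.998
grasp_force: 0.0
time: 3.45
tool_pos: [0.4172, 0.3396, 0.058]
tool_rot: [0.092, 0.699, 0.704, -0.09]
contact_force: [-0.2, -0.9, 1.9]
gripper_width: 0.176
grasp_force: 58.7
time: 3.75
tool_pos: [0.4172, 0.3396, 0.0579]
tool_rot: [0.092, 0.699, 0.704, -0.09]
contact_force: [-1.0, 1.5, 4.1]
gripper_width: 0.175
grasp_force: 58.9
[0.4172157  0.33956479 0.05794197] [ 0.00368024 -0.25591148 -0.96669322]
fwd 10mm -y: [-1.20842142e-02  3.90976578e-05  3.19935348e-03]
```

View pics/t2.png

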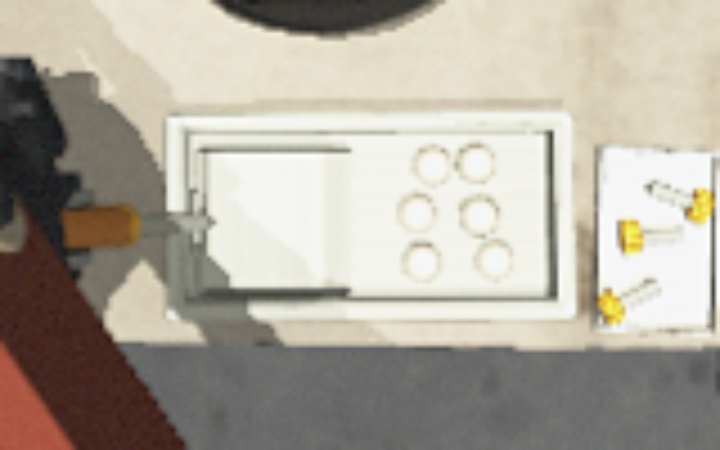

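The scoop is gripped. Its lip is at crop column 350, the far inner wall at about 550 and the balls at 400–515. It sits about 2 mm toward −x of the tray's centre line, so I'll push forward with a slight sideways correction.

```bash

python3 -m inch '[{"dx":-0.006,"dy":0.0006,"dz":0.0016,"rx":0,"ry":0,"rz":0},{"dx":-0.012,"dy":0.0012,"dz":0.0032,"rx":0,"ry":0,"rz":0},{"dx":-0.018,"dy":0.0018,"dz":0.0048,"rx":0,"ry":0,"rz":0},{"dx":-0.024,"dy":0.0022,"dz":0.0064,"rx":0,"ry":0,"rz":0},{"dx":-0.0302,"dy":0.0025,"dz":0.008,"rx":0,"ry":0,"rz":0}]'
python3 -m inch '[{"dx":-0.006,"dy":0,"dz":0.0016,"rx":0,"ry":0,"rz":0},{"dx":-0.012,"dy":0.0001,"dz":0.0032,"rx":0,"ry":0,"rz":0},{"dx":-0.018,"dy":0.0002,"dz":0.0048,"rx":0,"ry":0,"rz":0},{"dx":-0.024,"dy":0.0003,"dz":0.0064,"rx":0,"ry":0,"rz":0},{"dx":-0.0302,"dy":0.0004,"dz":0.008,"rx":0,"ry":0,"rz":0}]'
python3 -m inch '[{"dx":-0.005,"dy":0,"dz":0.0013,"rx":0,"ry":0,"rz":0},{"dx":-0.010,"dy":0.0001,"dz":0.0027,"rx":0,"ry":0,"rz":0},{"dx":-0.015,"dy":0.0002,"dz":0.004,"rx":0,"ry":0,"rz":0},{"dx":-0.02,"dy":0.0003,"dz":0.0053,"rx":0,"ry":0,"rz":0},{"dx":-0.024,"dy":0.0004,"dz":0.0064,"rx":0,"ry":0,"rz":0}]'
python3 - <<'E'
from h import *
im=optics.grab_frame("top"); cv2.imwrite("pics/t3.png",cv2.resize(im[260:360,280:440,::-1],None,fx=4.5,fy=4.5))
E
```

```text
time: 4.3
tool_pos: [0.4196, 0.3147, 0.058]
tool_rot: [0.092, 0.699, 0.703, -0.09]
contact_force: [-0.0, 5.3, 5.2]
gripper_width: 0.181
grasp_force: 59.3
time: 4.8
tool_pos: [0.4202, 0.2897, 0.058]
tool_rot: [0.092, 0.699, 0.703, -0.089]
contact_force: [-0.8, 4.3, 5.5]
gripper_width: 0.178
grasp_force: 59.3
time: 5.3
tool_pos: [0.4206, 0.2699, 0.0581]
tool_rot: [0.092, 0.699, 0.703, -0.089]
contact_force: [-1.1, 3.6, 4.8]
gripper_width: 0.174
grasp_force: 59.4
```

View pics/t3.png

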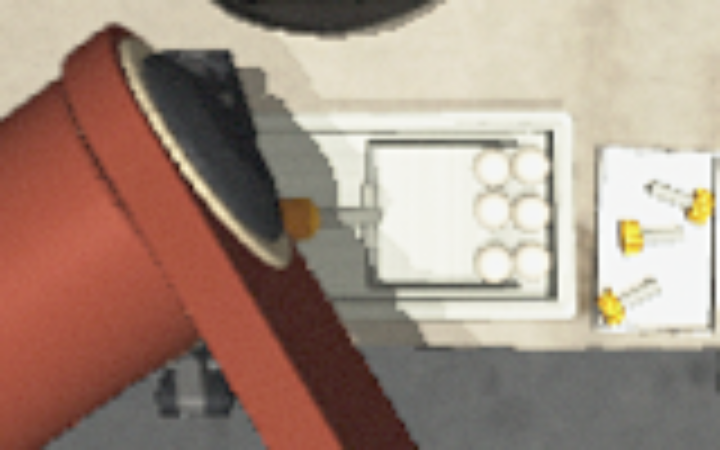

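All six balls sit in two rows of three (columns 492 and 532) against the far wall. The lip is at 517, with about 12 mm to go. I'll advance slowly until contact.

```bash

python3 -m inch '[{"dx":-0.002,"dy":0,"dz":0.0005,"rx":0,"ry":0,"rz":0},{"dx":-0.004,"dy":0,"dz":0.001,"rx":0,"ry":0,"rz":0},{"dx":-0.006,"dy":0,"dz":0.0016,"rx":0,"ry":0,"rz":0},{"dx":-0.008,"dy":0,"dz":0.0021,"rx":0,"ry":0,"rz":0},{"dx":-0.01,"dy":0,"dz":0.0027,"rx":0,"ry":0,"rz":0}]'
python3 -m inch '[{"dx":-0.0012,"dy":0,"dz":0.0003,"rx":0,"ry":0,"rz":0},{"dx":-0.0024,"dy":0,"dz":0.0006,"rx":0,"ry":0,"rz":0},{"dx":-0.0036,"dy":0,"dz":0.001,"rx":0,"ry":0,"rz":0}]'
python3 - <<'E'
from h import *
im=optics.grab_frame("top"); cv2.imwrite("pics/t4.png",cv2.resize(im[260:360,280:440,::-1],None,fx=4.5,fy=4.5))
E
```

```text
time: 5.85
tool_pos: [0.4207, 0.2619, 0.058]
tool_rot: [0.092, 0.699, 0.704, -0.089]
contact_force: [0.7, 5.9, 5.8]
gripper_width: 0.18
grasp_force: 59.4
time: 6.15
tool_pos: [0.4208, 0.2589, 0.058]
tool_rot: [0.092, 0.699, 0.703, -0.089]
contact_force: [-0.3, 5.3, 6.3]
gripper_width: 0.178
grasp_force: 59.3
```

View pics/t4.png

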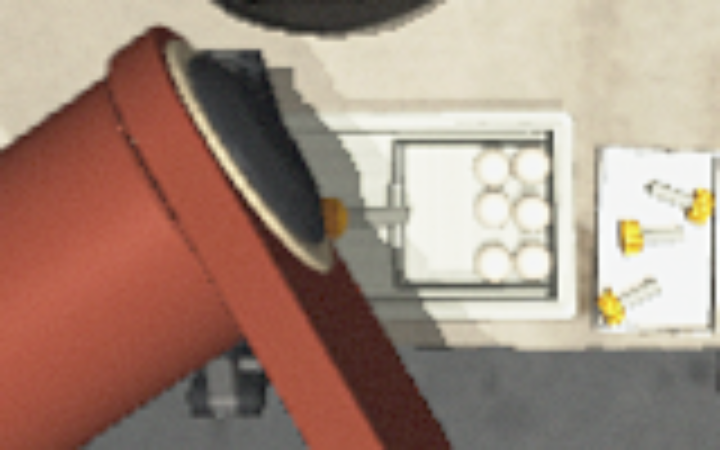

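The lip is at column 545 next to the far wall, with the balls at columns 492 and 532 all on the pan. Next I'll tip the scoop back about its rear edge, then lift.

```bash
cat >> h.py <<'E'
P0=np.array([.4208,.2589,.058]); L0=np.array([.4208,.145,.004])  # TCP and lip, scoop flat
import json
R00=Ro.from_quat([0.699,0.703,-0.089,0.092])
def pose(lip,th,yaw=0):  # th deg: lip up ; yaw deg
    Q=Ro.from_euler("z",yaw,degrees=True)*Ro.from_euler("x",-th,degrees=True); return np.array(lip)+Q.apply(P0-L0), Q*R00
def show(lst,frm=None):
    frm=frm or tool()
    for l,t in lst:
        d,r=rows(*pose(l,t),frm=frm); print(np.round(l,3),t,json.dumps(dict(zip(("dx","dy","dz","rx","ry","rz"),d+r))))
E
python3 - <<'E'
from h import *
B=L0+[0,.064,0]
f=lambda t,dz:(B+Ro.from_euler("x",-t,degrees=True).apply(L0-B)+[0,0,dz],t)
show([f(3,.0005),f(6,.001),f(9,.001),f(12,.001),f(15,.0015)])
print(tool()[0],pose(L0,0)[0])
s=f(15,.0015); fr=pose(*s)
show([(s[0]+[0,0,dz],15+t) for dz,t in((.006,1),(.016,2),(.03,3),(.044,4),(.058,5))],fr)
s=(s[0]+[0,0,.058],20);fr=pose(*s)
show([(s[0]+[0,0,dz],20) for dz in(.012,.024,.034,.042,.048)],fr);print(state()["joint_pos"].round(2))
E
```

```text
[0.421 0.145 0.008] 3 {"dx": 0.0042, "dy": -0.0, "dz": 0.0018, "rx": -0.0, "ry": -0.0347, "rz": 0.0003}
[0.421 0.145 0.012] 6 {"dx": 0.0081, "dy": 0.0, "dz": 0.0038, "rx": 0.0002, "ry": -0.0696, "rz": 0.0001}
[0.421 0.146 0.015] 9 {"dx": 0.012, "dy": 0.0, "dz": 0.0066, "rx": 0.0004, "ry": -0.1045, "rz": -0.0001}
[0.421 0.146 0.018] 12 {"dx": 0.0157, "dy": 0.0, "dz": 0.0095, "rx": 0.0006, "ry": -0.1394, "rz": -0.0002}
[0.421 0.147 0.022] 15 {"dx": 0.0192, "dy": 0.0, "dz": 0.0121, "rx": 0.0008, "ry": -0.1743, "rz": -0.0004}
[0.4208177  0.25880563 0.05803292] [0.4208 0.2589 0.058 ]
[0.421 0.147 0.028] 16 {"dx": -0.002, "dy": 0.0, "dz": -0.0044, "rx": 0.0001, "ry": -0.0116, "rz": -0.0001}
[0.421 0.147 0.038] 17 {"dx": -0.0064, "dy": 0.0, "dz": -0.0131, "rx": 0.0001, "ry": -0.0233, "rz": -0.0001}
[0.421 0.147 0.052] 18 {"dx": -0.0134, "dy": 0.0001, "dz": -0.0261, "rx": 0.0002, "ry": -0.0349, "rz": -0.0002}
[0.421 0.147 0.066] 19 {"dx": -0.0205, "dy": 0.0001, "dz": -0.0391, "rx": 0.0002, "ry": -0.0465, "rz": -0.0002}
[0.421 0.147 0.08 ] 20 {"dx": -0.0276, "dy": 0.0001, "dz": -0.0521, "rx": 0.0003, "ry": -0.0582, "rz": -0.0003}
[0.421 0.147 0.092] 20 {"dx": -0.0085, "dy": 0.0, "dz": -0.0123, "rx": 0.0, "ry": 0.0, "rz": 0.0}
[0.421 0.147 0.104] 20 {"dx": -0.0171, "dy": 0.0, "dz": -0.0247, "rx": 0.0, "ry": 0.0, "rz": 0.0}
[0.421 0.147 0.114] 20 {"dx": -0.0242, "dy": 0.0, "dz": -0.0349, "rx": 0.0, "ry": 0.0, "rz": 0.0}
[0.421 0.147 0.122] 20 {"dx": -0.0299, "dy": 0.0001, "dz": -0.0432, "rx": 0.0, "ry": 0.0, "rz": 0.0}
[0.421 0.147 0.128] 20 {"dx": -0.0342, "dy": 0.0001, "dz": -0.0493, "rx": 0.0, "ry": 0.0, "rz": 0.0}
[ 0.53  0.02  1.97 -0.23  1.29  0.6 ]
```

```bash

python3 -m inch '[{"dx":0.0042,"dy":0,"dz":0.0018,"rx":0,"ry":-0.035,"rz":0},{"dx":0.0081,"dy":0,"dz":0.0038,"rx":0,"ry":-0.07,"rz":0},{"dx":0.012,"dy":0,"dz":0.0066,"rx":0,"ry":-0.1045,"rz":0},{"dx":0.0157,"dy":0,"dz":0.0095,"rx":0.0006,"ry":-0.1394,"rz":0},{"dx":0.0192,"dy":0,"dz":0.0121,"rx":0.0008,"ry":-0.1743,"rz":0}]'
python3 -m inch '[{"dx":-0.002,"dy":0,"dz":-0.0044,"rx":0,"ry":-0.0116,"rz":0},{"dx":-0.0064,"dy":0,"dz":-0.0131,"rx":0,"ry":-0.0233,"rz":0},{"dx":-0.0134,"dy":0,"dz":-0.0261,"rx":0,"ry":-0.035,"rz":0},{"dx":-0.0205,"dy":0,"dz":-0.0391,"rx":0,"ry":-0.0465,"rz":0},{"dx":-0.0276,"dy":0,"dz":-0.0521,"rx":0,"ry":-0.058,"rz":0}]'
python3 -m inch '[{"dx":-0.0085,"dy":0,"dz":-0.0123,"rx":0,"ry":0,"rz":0},{"dx":-0.0171,"dy":0,"dz":-0.0247,"rx":0,"ry":0,"rz":0},{"dx":-0.0242,"dy":0,"dz":-0.0349,"rx":0,"ry":0,"rz":0},{"dx":-0.0299,"dy":0,"dz":-0.0432,"rx":0,"ry":0,"rz":0},{"dx":-0.0342,"dy":0,"dz":-0.0493,"rx":0,"ry":0,"rz":0}]'
python3 - <<'E'
from h import *
im=optics.grab_frame("top"); a=cv2.resize(im[240:360,280:440,::-1],None,fx=3.2,fy=3.2)
im=optics.grab_frame("scene"); b=cv2.resize(im[260:380,260:420,::-1],None,fx=3.2,fy=3.2) 
cv2.imwrite("pics/t5.png",cv2.resize(np.vstack([a,b]),None,fx=.78,fy=.78))
print(rows(*pose(np.array([.421,.147,.128]),20)))
E
```

```text
time: 6.7
tool_pos: [0.4195, 0.2697, 0.0428]
tool_rot: [0.183, 0.681, 0.685, -0.183]
contact_force: [0.4, 0.9, -1.1]
gripper_width: 0.176
grasp_force: 58.6
time: 7.2
tool_pos: [0.4201, 0.2717, 0.0923]
tool_rot: [0.213, 0.673, 0.677, -0.211]
contact_force: [0.0, -0.4, -1.4]
gripper_width: 0.182
grasp_force: 58.7
time: 7.7
tool_pos: [0.4201, 0.2721, 0.14]
tool_rot: [0.212, 0.673, 0.677, -0.211]
contact_force: [0.5, -0.3, -2.1]
gripper_width: 0.179
grasp_force: 58.6
([0.0003, 0.0008, 0.0001], [-0.0001, 0.0007, -0.0005])
```

View pics/t5.png

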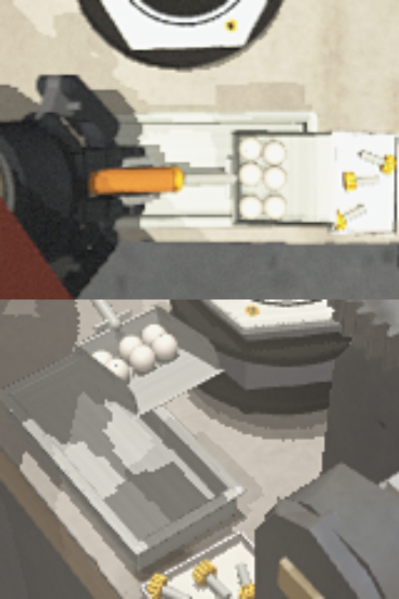

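All six balls are resting at the back of the lifted pan and the tray is empty. Next: carry the scoop over the barrel.

```bash
python3 - <<'E'
from h import *
a=np.array([.4205,.147,.128]); b=np.array([.5722,.264,.133])
S=lambda u:a+(b-a)*u*u*(3-2*u)
N=15
for k in range(0,N,5):
    show([(S((k+i)/N),20) for i in(1,2,3,4,5)], pose(S(k/N),20) if k else pose(a,20))
E
```

```text
[0.422 0.148 0.128] 20 {"dx": 0.0015, "dy": 0.0024, "dz": -0.0011, "rx": 0.0, "ry": 0.0, "rz": 0.0}
[0.428 0.153 0.128] 20 {"dx": 0.0056, "dy": 0.0093, "dz": -0.0043, "rx": 0.0, "ry": 0.0, "rz": 0.0}
[0.436 0.159 0.129] 20 {"dx": 0.012, "dy": 0.0198, "dz": -0.0091, "rx": 0.0, "ry": 0.0, "rz": 0.0}
[0.447 0.168 0.129] 20 {"dx": 0.0203, "dy": 0.0334, "dz": -0.0153, "rx": 0.0, "ry": 0.0, "rz": 0.0}
[0.46  0.177 0.129] 20 {"dx": 0.03, "dy": 0.0494, "dz": -0.0227, "rx": 0.0, "ry": 0.0, "rz": 0.0}
[0.474 0.188 0.13 ] 20 {"dx": 0.0107, "dy": 0.0177, "dz": -0.0081, "rx": 0.0, "ry": 0.0, "rz": 0.0}
[0.489 0.2   0.13 ] 20 {"dx": 0.0221, "dy": 0.0364, "dz": -0.0167, "rx": 0.0, "ry": 0.0, "rz": 0.0}
[0.504 0.211 0.131] 20 {"dx": 0.0336, "dy": 0.0554, "dz": -0.0254, "rx": 0.0, "ry": 0.0, "rz": 0.0}
[0.519 0.223 0.131] 20 {"dx": 0.045, "dy": 0.0741, "dz": -0.034, "rx": 0.0, "ry": 0.0, "rz": 0.0}
[0.533 0.234 0.132] 20 {"dx": 0.0557, "dy": 0.0918, "dz": -0.0421, "rx": 0.0, "ry": 0.0, "rz": 0.0}
[0.546 0.243 0.132] 20 {"dx": 0.0097, "dy": 0.016, "dz": -0.0073, "rx": 0.0, "ry": 0.0, "rz": 0.0}
[0.556 0.252 0.132] 20 {"dx": 0.018, "dy": 0.0296, "dz": -0.0136, "rx": 0.0, "ry": 0.0, "rz": 0.0}
[0.565 0.258 0.133] 20 {"dx": 0.0244, "dy": 0.0402, "dz": -0.0184, "rx": 0.0, "ry": 0.0, "rz": 0.0}
[0.57  0.263 0.133] 20 {"dx": 0.0285, "dy": 0.047, "dz": -0.0216, "rx": 0.0, "ry": 0.0, "rz": 0.0}
[0.572 0.264 0.133] 20 {"dx": 0.03, "dy": 0.0494, "dz": -0.0227, "rx": 0.0, "ry": 0.0, "rz": 0.0}
```

```bash

python3 -m inch '[{"dx":0.0015,"dy":0.0024,"dz":-0.0011,"rx":0,"ry":0,"rz":0},{"dx":0.0056,"dy":0.0093,"dz":-0.0043,"rx":0,"ry":0,"rz":0},{"dx":0.012,"dy":0.0198,"dz":-0.0091,"rx":0,"ry":0,"rz":0},{"dx":0.0203,"dy":0.0334,"dz":-0.0153,"rx":0,"ry":0,"rz":0},{"dx":0.03,"dy":0.0494,"dz":-0.0227,"rx":0,"ry":0,"rz":0}]' | head -2
python3 -m inch '[{"dx":0.0107,"dy":0.0177,"dz":-0.0081,"rx":0,"ry":0,"rz":0},{"dx":0.0221,"dy":0.0364,"dz":-0.0167,"rx":0,"ry":0,"rz":0},{"dx":0.0336,"dy":0.0554,"dz":-0.0254,"rx":0,"ry":0,"rz":0},{"dx":0.045,"dy":0.0741,"dz":-0.034,"rx":0,"ry":0,"rz":0},{"dx":0.0557,"dy":0.0918,"dz":-0.0421,"rx":0,"ry":0,"rz":0}]' | head -2
python3 -m inch '[{"dx":0.0097,"dy":0.016,"dz":-0.0073,"rx":0,"ry":0,"rz":0},{"dx":0.018,"dy":0.0296,"dz":-0.0136,"rx":0,"ry":0,"rz":0},{"dx":0.0244,"dy":0.0402,"dz":-0.0184,"rx":0,"ry":0,"rz":0},{"dx":0.0285,"dy":0.047,"dz":-0.0216,"rx":0,"ry":0,"rz":0},{"dx":0.03,"dy":0.0494,"dz":-0.0227,"rx":0,"ry":0,"rz":0}]'
python3 - <<'E'
from h import *
im=optics.grab_frame("top"); cv2.imwrite("pics/t6.png",cv2.resize(im[160:360,230:430,::-1],None,fx=3,fy=3))
l=np.array([.5722,.264,.133]); print(rows(*pose(l,20)),state()["joint_pos"].round(2))
D=[(l+[0,0,-z],20-t) for z,t in((.0,4),(.005,9),(.011,14),(.018,19),(.024,24))]
show(D,pose(l,20)); m=D[-1]; 
D=[(m[0]+[0,0,-z],m[1]-t) for z,t in((.004,6),(.007,12),(.009,18),(.01,25),(.01,32))]; show(D,pose(*m))
E
```

```text
time: 8.3
tool_pos: [0.46, 0.3029, 0.1398]
time: 8.8
tool_pos: [0.5335, 0.3595, 0.1416]
time: 9.3
tool_pos: [0.5723, 0.3894, 0.1429]
tool_rot: [0.212, 0.673, 0.677, -0.211]
contact_force: [-0.1, 0.7, -1.5]
gripper_width: 0.183
grasp_force: 58.6
([-0.0011, -0.0, -0.002], [-0.0011, 0.0016, 0.0002]) [ 0.67  0.53  1.27 -0.47  1.73  0.68]
[0.572 0.264 0.133] 16 {"dx": -0.0074, "dy": 0.0, "dz": -0.0082, "rx": -0.0002, "ry": 0.0465, "rz": 0.0002}
[0.572 0.264 0.128] 11 {"dx": -0.0138, "dy": -0.0, "dz": -0.0125, "rx": -0.0005, "ry": 0.1047, "rz": 0.0005}
[0.572 0.264 0.122] 6 {"dx": -0.0203, "dy": -0.0, "dz": -0.0149, "rx": -0.0008, "ry": 0.1629, "rz": 0.0008}
[0.572 0.264 0.115] 1 {"dx": -0.0268, "dy": -0.0001, "dz": -0.0152, "rx": -0.0011, "ry": 0.2211, "rz": 0.0011}
[0.572 0.264 0.109] -4 {"dx": -0.0346, "dy": -0.0001, "dz": -0.0156, "rx": -0.0014, "ry": 0.2792, "rz": 0.0014}
[0.572 0.264 0.105] -10 {"dx": -0.0103, "dy": -0.0, "dz": -0.0071, "rx": -0.0004, "ry": 0.0698, "rz": 0.0003}
[0.572 0.264 0.102] -16 {"dx": -0.0221, "dy": -0.0, "dz": -0.0143, "rx": -0.0007, "ry": 0.1396, "rz": 0.0007}
[0.572 0.264 0.1  ] -22 {"dx": -0.0352, "dy": -0.0001, "dz": -0.0212, "rx": -0.0011, "ry": 0.2094, "rz": 0.001}
[0.572 0.264 0.099] -29 {"dx": -0.0518, "dy": -0.0001, "dz": -0.0292, "rx": -0.0015, "ry": 0.2909, "rz": 0.0014}
[0.572 0.264 0.099] -36 {"dx": -0.0698, "dy": -0.0002, "dz": -0.0362, "rx": -0.0019, "ry": 0.3723, "rz": 0.0018}
```

View pics/t6.png

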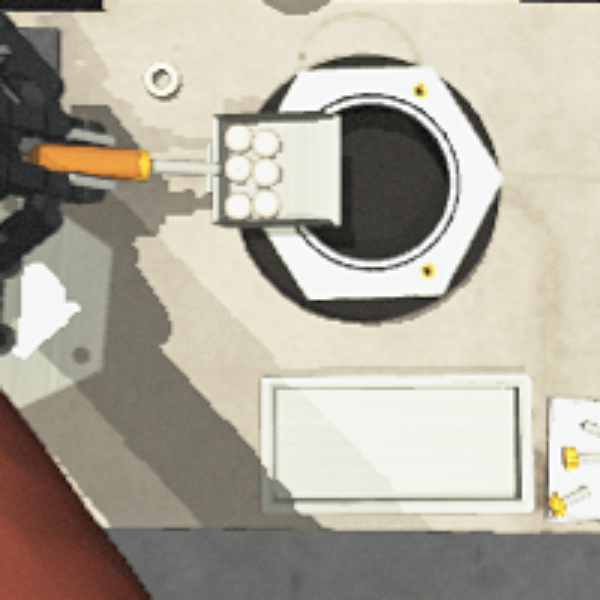

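All six balls are still in the pan. The lip, at crop (340,170), is about 26 mm short of the mouth centre at (378,178) and about 2.5 mm to the +x side, which I'll take out while tipping.

```bash

python3 -m inch '[{"dx":-0.0074,"dy":-0.001,"dz":-0.0082,"rx":0,"ry":0.0465,"rz":0},{"dx":-0.0138,"dy":-0.002,"dz":-0.0125,"rx":0,"ry":0.1047,"rz":0},{"dx":-0.0203,"dy":-0.003,"dz":-0.0149,"rx":0,"ry":0.1629,"rz":0},{"dx":-0.0268,"dy":-0.003,"dz":-0.0152,"rx":-0.001,"ry":0.2211,"rz":0.001},{"dx":-0.0346,"dy":-0.003,"dz":-0.0156,"rx":-0.0014,"ry":0.2792,"rz":0.0014}]'
python3 -m inch '[{"dx":-0.0103,"dy":0,"dz":-0.0071,"rx":0,"ry":0.07,"rz":0},{"dx":-0.0221,"dy":0,"dz":-0.0143,"rx":0,"ry":0.14,"rz":0},{"dx":-0.0352,"dy":0,"dz":-0.0212,"rx":0,"ry":0.21,"rz":0},{"dx":-0.0518,"dy":0,"dz":-0.0292,"rx":0,"ry":0.291,"rz":0},{"dx":-0.0698,"dy":0,"dz":-0.0362,"rx":-0.0019,"ry":0.3723,"rz":0.0018}]'
python3 -m inch '[{"dx":0,"dy":0,"dz":0,"rx":0,"ry":0,"rz":0},{"dx":0,"dy":0,"dz":0,"rx":0,"ry":0,"rz":0},{"dx":0,"dy":0,"dz":0,"rx":0,"ry":0,"rz":0},{"dx":0,"dy":0,"dz":0,"rx":0,"ry":0,"rz":0},{"dx":0,"dy":0,"dz":0,"rx":0,"ry":0,"rz":0}]'
python3 - <<'E'
from h import *
im=optics.grab_frame("top"); a=cv2.resize(im[160:360,230:430,::-1],None,fx=2,fy=2)
im=optics.grab_frame("scene"); b=cv2.resize(im[200:400,240:440,::-1],None,fx=2,fy=2) 
cv2.imwrite("pics/t7.png",np.hstack([a,b]));print(state()["joint_pos"].round(2))
E
```

```text
time: 9.85
tool_pos: [0.569, 0.3732, 0.1702]
tool_rot: [0.067, 0.702, 0.706, -0.065]
contact_force: [-0.5, -0.1, -2.2]
gripper_width: 0.177
grasp_force: 58.8
time: 10.35
tool_pos: [0.5692, 0.3235, 0.21]
tool_rot: [-0.129, 0.693, 0.696, 0.133]
contact_force: [-0.0, -1.2, -1.5]
gripper_width: 0.179
grasp_force: 58.8
time: 10.85
tool_pos: [0.5692, 0.325, 0.2084]
tool_rot: [-0.128, 0.693, 0.697, 0.131]
contact_force: [0.8, -1.5, -1.0]
gripper_width: 0.179
grasp_force: 58.9
[0.25 0.05 1.69 0.37 1.32 0.17]
```

View pics/t7.png

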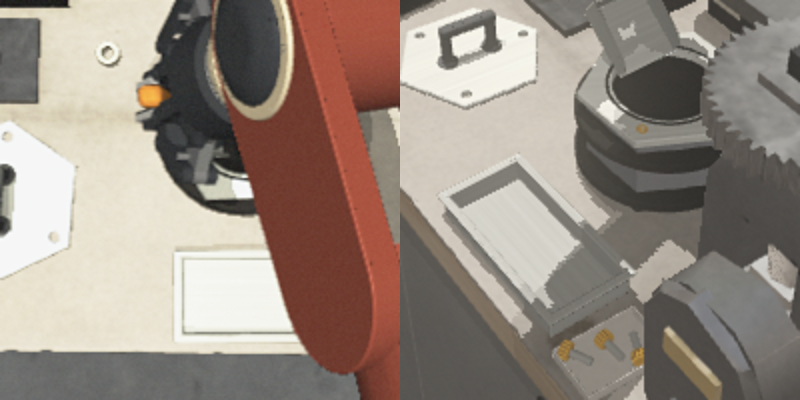

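The tipped scoop is empty (right half, (635,35)), and no ball shows on the flange or counter. I'll swing the scoop back over the tray and count the balls with the detector.

```bash
python3 - <<'E'
from h import *
a=np.array([.5695,.264,.099]); print(rows(*pose(a,-36)))
D=[(a+[0,0,z],-36+t) for z,t in((.006,7),(.014,14),(.024,21),(.034,28.5),(.043,36))]; show(D,pose(a,-36))
m=D[-1][0]; e=np.array([.4203,.204,.142])
S=lambda u:m+(e-m)*u*u*(3-2*u)
show([(S(i/8),0) for i in(1,2,3,4,5)],pose(m,0)); show([(S(i/8),0) for i in(6,7,8,8)],pose(S(5/8),0))
E
```

```text
([0.0002, 0.0003, -0.0016], [-0.0011, 0.0018, 0.0001])
[0.57  0.264 0.105] -29 {"dx": 0.0142, "dy": 0.0, "dz": 0.0085, "rx": 0.0004, "ry": -0.0814, "rz": -0.0004}
[0.57  0.264 0.113] -22 {"dx": 0.0273, "dy": 0.0001, "dz": 0.0159, "rx": 0.0008, "ry": -0.1629, "rz": -0.0008}
[0.57  0.264 0.123] -15 {"dx": 0.0392, "dy": 0.0001, "dz": 0.022, "rx": 0.0012, "ry": -0.2443, "rz": -0.0012}
[0.57  0.264 0.133] -7.5 {"dx": 0.0492, "dy": 0.0001, "dz": 0.0302, "rx": 0.0017, "ry": -0.3316, "rz": -0.0016}
[0.57  0.264 0.142] 0 {"dx": 0.0561, "dy": 0.0001, "dz": 0.0402, "rx": 0.0021, "ry": -0.4189, "rz": -0.0021}
[0.563 0.261 0.142] 0 {"dx": -0.0031, "dy": -0.008, "dz": 0.0008, "rx": 0.0, "ry": 0.0, "rz": 0.0}
[0.546 0.255 0.142] 0 {"dx": -0.0112, "dy": -0.0292, "dz": 0.0028, "rx": 0.0, "ry": 0.0, "rz": 0.0}
[0.522 0.245 0.142] 0 {"dx": -0.0227, "dy": -0.0592, "dz": 0.0057, "rx": 0.0, "ry": 0.0, "rz": 0.0}
[0.495 0.234 0.142] 0 {"dx": -0.0358, "dy": -0.0935, "dz": 0.0091, "rx": 0.0, "ry": 0.0, "rz": 0.0}
[0.468 0.223 0.142] 0 {"dx": -0.0489, "dy": -0.1278, "dz": 0.0124, "rx": 0.0, "ry": 0.0, "rz": 0.0}
[0.444 0.213 0.142] 0 {"dx": -0.0115, "dy": -0.0299, "dz": 0.0029, "rx": 0.0, "ry": 0.0, "rz": 0.0}
[0.427 0.207 0.142] 0 {"dx": -0.0196, "dy": -0.0511, "dz": 0.005, "rx": 0.0, "ry": 0.0, "rz": 0.0}
[0.42  0.204 0.142] 0 {"dx": -0.0227, "dy": -0.0592, "dz": 0.0057, "rx": 0.0, "ry": 0.0, "rz": 0.0}
[0.42  0.204 0.142] 0 {"dx": -0.0227, "dy": -0.0592, "dz": 0.0057, "rx": 0.0, "ry": 0.0, "rz": 0.0}
```

```bash

python3 -m inch '[{"dx":0.0142,"dy":0,"dz":0.0085,"rx":0,"ry":-0.0814,"rz":0},{"dx":0.0273,"dy":0,"dz":0.0159,"rx":0.0008,"ry":-0.163,"rz":-0.0008},{"dx":0.0392,"dy":0,"dz":0.022,"rx":0.0012,"ry":-0.2443,"rz":-0.0012},{"dx":0.0492,"dy":0,"dz":0.0302,"rx":0.0017,"ry":-0.3316,"rz":-0.0016},{"dx":0.0561,"dy":0,"dz":0.0402,"rx":0.0021,"ry":-0.4189,"rz":-0.0021}]' | head -3
python3 -m inch '[{"dx":-0.0031,"dy":-0.008,"dz":0.0008,"rx":0,"ry":0,"rz":0},{"dx":-0.0112,"dy":-0.0292,"dz":0.0028,"rx":0,"ry":0,"rz":0},{"dx":-0.0227,"dy":-0.0592,"dz":0.0057,"rx":0,"ry":0,"rz":0},{"dx":-0.0358,"dy":-0.0935,"dz":0.0091,"rx":0,"ry":0,"rz":0},{"dx":-0.0489,"dy":-0.1278,"dz":0.0124,"rx":0,"ry":0,"rz":0}]' | head -3
python3 -m inch '[{"dx":-0.0115,"dy":-0.0299,"dz":0.0029,"rx":0,"ry":0,"rz":0},{"dx":-0.0196,"dy":-0.0511,"dz":0.005,"rx":0,"ry":0,"rz":0},{"dx":-0.0227,"dy":-0.0592,"dz":0.0057,"rx":0,"ry":0,"rz":0},{"dx":-0.0227,"dy":-0.0592,"dz":0.0057,"rx":0,"ry":0,"rz":0}]' 
python3 - <<'E'
from h import *
e=np.array([.4203,.204,.142]); print(rows(*pose(e,0)))
im=optics.grab_frame("top"); cv2.imwrite("pics/t8.png",im[:,:,::-1])
for d in nets.boxes_of("top","ball0"): print(round(d["confidence"],2),np.round(d["bbox"]))
# bright blobs inside the barrel
c=w2px("top",[[.5722,.2415,.016]])[0]; print(c)
g=im[:,:,0].astype(int); y,x=np.mgrid[:480,:640]
m=((g>110)&((x-c[0])**2+(y-c[1])**2<24**2)).astype(np.uint8)
n,l,st,ce=cv2.connectedComponentsWithStats(m); print([(s[4],s[2],s[3],q.round(0).tolist()) for s,q in zip(st[1:],ce[1:])])
show([(e-[0,0,z],0) for z in(.03,.06,.09,.112)],pose(e,0))
E
```

```text
time: 11.45
tool_pos: [0.57, 0.379, 0.1964]
tool_rot: [0.095, 0.699, 0.703, -0.09]
time: 11.95
tool_pos: [0.4664, 0.3359, 0.1951]
tool_rot: [0.092, 0.7, 0.703, -0.09]
time: 12.35
tool_pos: [0.4198, 0.3173, 0.1955]
tool_rot: [0.092, 0.699, 0.703, -0.09]
contact_force: [-1.1, 0.2, -0.5]
gripper_width: 0.177
grasp_force: 59.0
([0.0005, 0.0006, -0.0008], [-0.0003, 0.0007, -0.0003])
0.42 [371. 216.  10.  10.]
0.37 [361. 206.  10.   8.]
[349.85972327 225.28931568]
[(np.int32(25), np.int32(7), np.int32(5), [362.0, 206.0]), (np.int32(38), np.int32(7), np.int32(8), [370.0, 217.0]), (np.int32(1), np.int32(1), np.int32(1), [327.0, 218.0]), (np.int32(62), np.int32(9), np.int32(9), [354.0, 222.0]), (np.int32(144), np.int32(38), np.int32(29), [339.0, 240.0]), (np.int32(75), np.int32(7), np.int32(17), [370.0, 230.0])]
[0.42  0.204 0.112] 0 {"dx": 0.0095, "dy": -0.0001, "dz": 0.0363, "rx": 0.0, "ry": 0.0, "rz": 0.0}
[0.42  0.204 0.082] 0 {"dx": 0.019, "dy": -0.0003, "dz": 0.0725, "rx": 0.0, "ry": 0.0, "rz": 0.0}
[0.42  0.204 0.052] 0 {"dx": 0.0286, "dy": -0.0004, "dz": 0.1088, "rx": 0.0, "ry": 0.0, "rz": 0.0}
[0.42  0.204 0.03 ] 0 {"dx": 0.0356, "dy": -0.0005, "dz": 0.1354, "rx": 0.0, "ry": 0.0, "rz": 0.0}
```

```bash

python3 -m inch '[{"dx":0.0095,"dy":0,"dz":0.0363,"rx":0,"ry":0,"rz":0},{"dx":0.019,"dy":-0.0003,"dz":0.0725,"rx":0,"ry":0,"rz":0},{"dx":0.0286,"dy":-0.0004,"dz":0.1088,"rx":0,"ry":0,"rz":0},{"dx":0.0356,"dy":-0.0005,"dz":0.1354,"rx":0,"ry":0,"rz":0},{"dx":0.0356,"dy":-0.0005,"dz":0.1354,"rx":0,"ry":0,"rz":0}]'
python3 - <<'E'
from h import *
im=cv2.imread("pics/t8.png",0)[196:254,322:384]
for r in im: print("".join(" .:-=+*#%@"[min(9,v*10//256)] for v in r))
e=np.array([.4203,.204,.030]); print(rows(*pose(e,0)))
show([(e-[0,0,z],0) for z in(.007,.013,.018,.022,.025)],tool())
E
```

```text
time: 12.95
tool_pos: [0.4185, 0.3158, 0.0792]
tool_rot: [0.092, 0.699, 0.703, -0.094]
contact_force: [-0.8, -0.3, -1.9]
gripper_width: 0.181
grasp_force: 59.0<stdin>:3: RuntimeWarning: overflow encountered in scalar multiply
Traceback (most recent call last):
OverflowError: Python integer 256 out of bounds for uint8
```

```bash

python3 - <<'E'
from h import *
im=cv2.imread("pics/t8.png",0)[196:254,322:384].astype(int)
for r in im: print("".join(" .:-=+*#%@"[v*10//256] for v in r))
im=optics.grab_frame("top")
e=np.array([.4203,.204,.030]); print(tool()[0],rows(*pose(e,0)))
show([(e-[0,0,z],0) for z in(.007,.013,.018,.022,.025)],tool())
E
```

```text
=@@@@@@@@@@@@@#:*@@@@+..     .. .     ..:=%@@@+:-@@@@@@@@@@@@*
#@@@@@@@@@@@%--#@@@+.   .. ... . ...  .  .:=%@@#=.@@@@@@@@@@@%
@@@@@@@@@@@%==@@@+. ........................:=%@@+-@@@@@@@@@@@
@@@@@@@@@@%=*@@@+........................... .-%@@*.#@@@@@@@@@
@@@@@@@@@%=*@@*..........................:... .:*@@*.@@@@@@@@@
@@@@@@@@%=*@@*........................-++=-:.   :*@@*-@@@@@@@@
@@@@@@@@+*@@*........................-%@@%#*-.   :*@@*+@@@@@@@
@@@@@@@#-@@*...............::::::::..%@@@@@@+:.   .*@@=+@@@@@@
@@@@@@%:%@%:............::::::::::::-%@@@@@@@+ . . :*@@=:@@@@@
@@@@@@+*@@= ...........:::::::::::::-%@@@@@@@+....  -%@#.@@@@@
@@@@@%=@@* ..........::::::::::::::::%@@@@@@#-...  ..:@@=+@@@@
@@@@@+%@%:..........::::::::::::::::.*@@@@@@+.:... . .*@@=@@@@
@@@@%=@@=.........::::::::::::::::::::*%@@%+..::.. .  -@@#+@@@
@@@@+%@% ........::::::::::::::::::::..:--:..::::...  .*@%-@@@
@@@%:@@+.......:::::::::.:::::::::::::::...:::::::.    -@@=+@@
@@@#-@%:......:::::::::::::::::::::::::::::::::.:::.   .*@#:@@
@@@+%@* ......:::::::::::::::::::::::::::::::::-+*+=:   =@@=@@
@@%:@@*.......:::.:::::::::::
[... 2477 characters left out ...]
@%@@@@@@@#::.
:::::.+@@@@@@@@@@@@@@@@@@@@@@@@@@@@@@@@@@@@@@@@@@@@@@@@@@%-..:
[0.41969957 0.31666515 0.08151462] ([0.0007, 0.0008, -0.0034], [-0.0029, 0.003, 0.0001])
[0.42  0.204 0.023] 0 {"dx": 0.0029, "dy": 0.0008, "dz": 0.0051, "rx": -0.0029, "ry": 0.003, "rz": 0.0001}
[0.42  0.204 0.017] 0 {"dx": 0.0049, "dy": 0.0008, "dz": 0.0123, "rx": -0.0029, "ry": 0.003, "rz": 0.0001}
[0.42  0.204 0.012] 0 {"dx": 0.0065, "dy": 0.0008, "dz": 0.0183, "rx": -0.0029, "ry": 0.003, "rz": 0.0001}
[0.42  0.204 0.008] 0 {"dx": 0.0078, "dy": 0.0008, "dz": 0.0232, "rx": -0.0029, "ry": 0.003, "rz": 0.0001}
[0.42  0.204 0.005] 0 {"dx": 0.0088, "dy": 0.0008, "dz": 0.0268, "rx": -0.0029, "ry": 0.003, "rz": 0.0001}
```

I count six balls in the barrel: five are whole and the sixth shows partly under the near rim. Lower the scoop into the tray.

```bash

python3 -m inch '[{"dx":0.0022,"dy":0.0004,"dz":0.006,"rx":0,"ry":0,"rz":0},{"dx":0.004,"dy":0.0008,"dz":0.013,"rx":0,"ry":0,"rz":0},{"dx":0.006,"dy":0.0008,"dz":0.0195,"rx":0,"ry":0,"rz":0},{"dx":0.0075,"dy":0.0008,"dz":0.0245,"rx":0,"ry":0,"rz":0},{"dx":0.0078,"dy":0.0008,"dz":0.0268,"rx":0,"ry":0,"rz":0}]'
python3 -m inch '[{"dx":0,"dy":0,"dz":0,"rx":0,"ry":0,"rz":0},{"dx":0,"dy":0,"dz":0,"rx":0,"ry":0,"rz":0}]'
python3 - <<'E'
from h import *
print(rows(*pose([.4203,.204,.0045],0)))
im=optics.grab_frame("top")
for r in im[284:336:1,315:400:1,0].astype(int): print("".join(" .:-=+*#%@"[v*10//256] for v in r))
E
```

```text
time: 13.5
tool_pos: [0.4206, 0.3178, 0.0605]
tool_rot: [0.092, 0.699, 0.703, -0.09]
contact_force: [-0.4, 0.0, -1.0]
gripper_width: 0.18
grasp_force: 59.0
time: 13.7
tool_pos: [0.4209, 0.3179, 0.061]
tool_rot: [0.093, 0.699, 0.703, -0.09]
contact_force: [-0.8, 0.4, -0.9]
gripper_width: 0.178
grasp_force: 59.0
([0.0008, -0.0007, 0.003], [-0.0006, 0.0015, -0.0002])
====*%#%%%%%%%%%%%#%%%%%%%%%%%%%%%%%%%%%%%%%%%%%%%%%%%%%%%%%%%%%%%%%%%%%%%%%%%%%%%%%%
===-=*********#####%%%%%%%%%%%@@@@@@@@@@@@@@@@@%%%%%@@@@@@@@@@@@@@@@@@@@@@@@@@@@@@@@@
===+=%@@@@@@@@@@@@@@@@@@@@@@@@@@@@@@@@@@@@@@@@@@@@@@@@@@@@@@@@@@@@@@@@@@@@@@@@@@@@@@@
===++=%@@@@@@@@@@@@@@@@@@@@@@@@@@@@@@@@@@@@@@@@@@@@@@@@@@@@@@@@@@@@@@@@%%@@@@@@@%%%@@
===++=*%%%%%%%%%%%%@@@@@@@@@@@@@@@@@@@@@@@@@@@@@@@@@@@@@@@@@@@@@@@%@@@@@@@@@%%%%%%@%%
===++==+*************####****************************#%%%%%%%%%%%%%%%%%%%%%%%%%%%%@%#
===++==+%@@@@@@@@@@@@@@@@@@@@@@@@@@@@@@@%@%@@@@%%@%%%%@@@@@@@@@@@@@@@@@@@@@@@@@@@@@@@
==+++==+=%@@@@@@@@@@#=--==============================+@@@@@@@@@@@@@@@@@@@@@@@@@@@@@@
===++=++==%@@@@@@@@@#%#%@@@@@@@@@@@@@@@@@@@@@
[... 3038 characters left out ...]
@@@@@@@@@@@@
:::%@@@@@@@@@@@#=++++=+=+=======%@%%%%%%%%%%%%%%@@@@@@@@@@@@@@@@@@@@@@@@@@@@@@@@@@@@@
:::=%@@@@@@@@@@#+=++++++++++++++%@@@@@@@@@@@@@@@@@@@@@@@@@@@@@@@@@@@@@@@@@@@@@@@@@@@@
::::=%@@%@%%%%@#*+++=++++========#%%%%%%%%%%%%%%%@@@@@@@@@@@@@@@@@@@@@@@@@@@@@@@@@@@@
:::::*%%%%%%%%%%%#*++==============+####################%%%###############%%%%%%%%%%%
:::::=#%%%%%%%%%%%%%*===============*%%%%%%%%%%%%%%%%%%%%@%@%@@@%@@@@@@@@@%%%%%%%@%%%
::::::=#%%%%%%%%%%%%*================*%%%%%%%%%%%%%%%%%%%%%%%%%@%%%%%%%@@%%%@%%%%@%%%
:::::::*%%%%%%%%%%%%%*+===============*%%%%%%%%%%%%%%%%%%#%%%@%%%%%%%%%%%%%%%%%%%%%%%
:::::::=#%##%%%%%%%%%%*================#%%%%%%%%%%%%%%%%%%%%@@@@@@%%%%%@@%%%%%%%%%%%%
```

```bash

python3 -m inch '[{"dx":0.0005,"dy":0,"dz":0.0017,"rx":0,"ry":0,"rz":0},{"dx":0.001,"dy":0,"dz":0.0035,"rx":0,"ry":0,"rz":0},{"dx":0.001,"dy":0,"dz":0.0035,"rx":0,"ry":0,"rz":0}]'
```

```text
time: 14.05
tool_pos: [0.421, 0.318, 0.0581]
tool_rot: [0.093, 0.699, 0.703, -0.09]
contact_force: [0.6, 0.3, 0.6]
gripper_width: 0.179
grasp_force: 59.1
```

```bash

python3 -m inch '[{"dx":0,"dy":0,"dz":0,"rx":0,"ry":0,"rz":0},{"dx":0,"dy":0,"dz":0,"rx":0,"ry":0,"rz":0},{"dx":0,"dy":0,"dz":0,"rx":0,"ry":0,"rz":0},{"dx":0,"dy":0,"dz":0,"rx":0,"ry":0,"rz":0},{"dx":0,"dy":0,"dz":0,"rx":0,"ry":0,"rz":0}]' 1
python3 -m inch '[{"dx":0,"dy":0,"dz":-0.02,"rx":0,"ry":0,"rz":0},{"dx":0,"dy":0,"dz":-0.05,"rx":0,"ry":0,"rz":0},{"dx":0,"dy":0,"dz":-0.09,"rx":0,"ry":0,"rz":0},{"dx":0,"dy":0,"dz":-0.14,"rx":0,"ry":0,"rz":0},{"dx":0,"dy":0,"dz":-0.16,"rx":0,"ry":0,"rz":0}]'
python3 - <<'E'
from h import *
# cover grasp: bar along yaw -4; closing axis perpendicular
yaw=np.radians(-3.9+90); R=mk([np.cos(yaw),np.sin(yaw),0],[0,0,-1])
g=np.array([.507,.4648,.042]); p=g+[0,0,.10-.019]
print(rows(p,R),p,tool()[0],state()["joint_pos"].round(2))
for n in("top","scene"):
    optics.grab_frame(n)
    for o in ("scoop","cover"): print(n,o,[(round(d["confidence"],2),np.round(d["bbox"],1).tolist()) for d in nets.boxes_of(n,o)])
E
```

```text
time: 14.55
tool_pos: [0.4208, 0.3179, 0.0579]
tool_rot: [0.092, 0.699, 0.703, -0.09]
contact_force: [-0.1, 0.5, -0.8]
gripper_width: 0.995
grasp_force: 0.0
time: 15.05
tool_pos: [0.4221, 0.3529, 0.1874]
tool_rot: [0.093, 0.7, 0.703, -0.086]
contact_force: [0.6, -0.0, 0.3]
gripper_width: 1.001
grasp_force: 0.0
([0.1553, 0.1063, 0.0438], [-0.122, 0.141, -0.9926]) [0.507  0.4648 0.123 ] [0.42210191 0.35286487 0.1873893 ] [ 0.67  0.02  1.73 -0.21  1.54  0.68]
top scoop [(0.58, [328.0, 307.0, 79.3, 32.3]), (0.15, [231.8, 251.2, 70.5, 63.7])]
top cover [(0.71, [231.8, 253.0, 70.4, 64.7])]
scene scoop [(0.75, [363.4, 261.5, 74.2, 90.6]), (0.67, [293.1, 290.4, 66.0, 95.1])]
scene cover [(0.87, [273.1, 230.0, 69.5, 47.8]), (0.33, [292.6, 289.8, 66.2, 92.2])]
```

```bash

python3 -m inch '[{"dx":0.015,"dy":0.01,"dz":0,"rx":-0.0115,"ry":0.013,"rz":-0.094},{"dx":0.03,"dy":0.021,"dz":0.005,"rx":-0.023,"ry":0.027,"rz":-0.188},{"dx":0.045,"dy":0.031,"dz":0.01,"rx":-0.035,"ry":0.04,"rz":-0.282},{"dx":0.06,"dy":0.042,"dz":0.014,"rx":-0.046,"ry":0.053,"rz":-0.376},{"dx":0.075,"dy":0.052,"dz":0.018,"rx":-0.058,"ry":0.067,"rz":-0.47}]'
python3 - <<'E'
from h import *
yaw=np.radians(-3.9+90); R=mk([np.cos(yaw),np.sin(yaw),0],[0,0,-1])
print(rows(np.array([.507,.4648,.123]),R))
E
```

```text
time: 15.85
tool_pos: [0.4609, 0.4045, 0.1494]
tool_rot: [0.049, 0.41, 0.909, -0.054]
contact_force: [-0.6, -0.2, 0.4]
gripper_width: 1.001
grasp_force: 0.0
([0.0223, 0.0948, 0.0249], [-0.0712, 0.0699, -0.5188])
```

```bash

python3 -m inch '[{"dx":0.004,"dy":0.018,"dz":0.003,"rx":-0.013,"ry":0.013,"rz":-0.095},{"dx":0.008,"dy":0.036,"dz":0.008,"rx":-0.026,"ry":0.026,"rz":-0.19},{"dx":0.013,"dy":0.054,"dz":0.013,"rx":-0.039,"ry":0.039,"rz":-0.285},{"dx":0.018,"dy":0.075,"dz":0.019,"rx":-0.052,"ry":0.052,"rz":-0.38},{"dx":0.0223,"dy":0.0948,"dz":0.0249,"rx":-0.065,"ry":0.064,"rz":-0.475}]'
python3 -m inch '[{"dx":0,"dy":0,"dz":0,"rx":0,"ry":0,"rz":-0.03},{"dx":0,"dy":0,"dz":0,"rx":0,"ry":0,"rz":-0.03}]' | head -2
python3 - <<'E'
from h import *
yaw=np.radians(-3.9+90); R=mk([np.cos(yaw),np.sin(yaw),0],[0,0,-1])
print(rows(np.array([.507,.4648,.023]),R)); s=tool();print(s[0],state()["joint_pos"].round(2))
E
```

```text
time: 16.35
tool_pos: [0.5075, 0.4646, 0.1233]
tool_rot: [0.004, 0.067, 0.998, -0.005]
contact_force: [0.7, 0.6, 0.4]
gripper_width: 0.999
grasp_force: 0.0
time: 16.55
tool_pos: [0.5074, 0.4641, 0.1232]
([0.0017, 0.0021, 0.1252], [-0.007, 0.006, -0.018])
[0.50737747 0.46414428 0.1231561 ] [ 0.64  0.28  1.54 -0.01  1.32 -0.83]
```

```bash

python3 -m inch '[{"dx":0.001,"dy":0.001,"dz":0.03,"rx":-0.007,"ry":0.006,"rz":-0.018},{"dx":0.0017,"dy":0.002,"dz":0.06,"rx":-0.007,"ry":0.006,"rz":-0.018},{"dx":0.0017,"dy":0.002,"dz":0.09,"rx":-0.007,"ry":0.006,"rz":-0.018},{"dx":0.0017,"dy":0.002,"dz":0.115,"rx":-0.007,"ry":0.006,"rz":-0.018},{"dx":0.0017,"dy":0.002,"dz":0.125,"rx":-0.007,"ry":0.006,"rz":-0.018}]'
python3 -m inch '[{"dx":0,"dy":0,"dz":0,"rx":0,"ry":0,"rz":0},{"dx":0,"dy":0,"dz":0,"rx":0,"ry":0,"rz":0}]' | head -6
python3 - <<'E'
from h import *
yaw=np.radians(-3.9+90); R=mk([np.cos(yaw),np.sin(yaw),0],[0,0,-1])
print(tool()[0],rows(np.array([.507,.4648,.023]),R))
E
```

```text
time: 17.05
tool_pos: [0.5059, 0.4643, 0.0221]
tool_rot: [-0.001, 0.034, 0.999, -0.001]
contact_force: [0.0, -0.8, -0.3]
gripper_width: 0.999
grasp_force: 0.0
time: 17.25
tool_pos: [0.5085, 0.4664, 0.0269]
tool_rot: [0.002, 0.034, 0.999, 0.002]
contact_force: [-0.2, 0.5, 1.4]
gripper_width: 1.004
grasp_force: 0.0
[0.50846482 0.46638797 0.02688283] ([0.0017, -0.0021, 0.0048], [0.0024, 0.0027, 0.0003])
```

```bash

python3 -m inch '[{"dx":0,"dy":-0.001,"dz":0.002,"rx":0,"ry":0,"rz":0},{"dx":0,"dy":-0.001,"dz":0.002,"rx":0,"ry":0,"rz":0},{"dx":0,"dy":-0.001,"dz":0.002,"rx":0,"ry":0,"rz":0},{"dx":0,"dy":-0.001,"dz":0.002,"rx":0,"ry":0,"rz":0},{"dx":0,"dy":-0.001,"dz":0.002,"rx":0,"ry":0,"rz":0}]' -1
python3 -m inch '[{"dx":0,"dy":0,"dz":0,"rx":0,"ry":0,"rz":0},{"dx":0,"dy":0,"dz":0,"rx":0,"ry":0,"rz":0},{"dx":0,"dy":0,"dz":0,"rx":0,"ry":0,"rz":0}]'
python3 -m inch '[{"dx":0,"dy":0,"dz":-0.01,"rx":0,"ry":0,"rz":0},{"dx":0,"dy":0,"dz":-0.03,"rx":0,"ry":0,"rz":0},{"dx":0,"dy":0,"dz":-0.07,"rx":0,"ry":0,"rz":0},{"dx":0,"dy":0,"dz":-0.12,"rx":0,"ry":0,"rz":0},{"dx":0,"dy":0,"dz":-0.15,"rx":0,"ry":0,"rz":0}]'
python3 -m inch '[{"dx":0,"dy":0,"dz":0,"rx":0,"ry":0,"rz":0},{"dx":0,"dy":0,"dz":0,"rx":0,"ry":0,"rz":0}]'
python3 - <<'E'
from h import *
print(tool()[1].as_matrix().round(4).tolist(),state()["ft_torque"])
im=optics.grab_frame("top"); cv2.imwrite("pics/t9.png",im[:,:,::-1])
im=optics.grab_frame("scene"); cv2.imwrite("pics/s9.png",im[:,:,::-1])
E
```

```text
time: 17.75
tool_pos: [0.5083, 0.4652, 0.025]
tool_rot: [0.002, 0.034, 0.999, 0.001]
contact_force: [0.7, -4.3, 2.1]
gripper_width: 0.145
grasp_force: 1.7
time: 18.05
tool_pos: [0.5084, 0.4655, 0.0252]
tool_rot: [0.002, 0.034, 0.999, 0.002]
contact_force: [0.4, -1.8, 3.1]
gripper_width: 0.126
grasp_force: 60.2
time: 18.55
tool_pos: [0.5087, 0.466, 0.1492]
tool_rot: [0.004, 0.034, 0.999, 0.003]
contact_force: [1.9, 0.3, -1.8]
gripper_width: 0.125
grasp_force: 59.5
time: 18.75
tool_pos: [0.5076, 0.4652, 0.145]
tool_rot: [0.002, 0.034, 0.999, 0.002]
contact_force: [-0.2, -0.2, -2.6]
gripper_width: 0.125
grasp_force: 59.4
[[-0.9977, 0.0671, 0.0043], [0.0671, 0.9977, 0.0035], [-0.004, 0.0038, -1.0]] [-0.04120607 -0.05582159  0.01464218]
```

```bash
cat >> h.py <<'E'
def cpose(c,yaw,z,off=-.001):  # cover centre, yaw deg, underside z
    a=np.radians(yaw); u=np.array([np.cos(a),np.sin(a),0]); b=a+np.pi/2
    return np.r_[c,z+.0252]-off*u, mk([np.cos(b),np.sin(b),0],[0,0,-1])
E
python3 - <<'E'
from h import *
c=(.5722,.2415); t=cpose(c,-27.3,.122); print(rows(*t),t[0],tool()[0])
E
```

```text
([-0.1019, -0.2727, -0.0068], [0.0003, 0.0, 0.2729]) [0.57308862 0.24104135 0.1472    ] [0.50637972 0.46417651 0.14186473]
```

```bash

python3 -m inch '[{"dx":-0.004,"dy":-0.01,"dz":-0.002,"rx":0,"ry":0,"rz":0.01},{"dx":-0.01,"dy":-0.027,"dz":-0.006,"rx":0,"ry":0,"rz":0.027},{"dx":-0.018,"dy":-0.05,"dz":-0.01,"rx":0,"ry":0,"rz":0.05},{"dx":-0.028,"dy":-0.077,"dz":-0.012,"rx":0,"ry":0,"rz":0.077},{"dx":-0.038,"dy":-0.105,"dz":-0.012,"rx":0,"ry":0,"rz":0.105}]' | head -3
python3 - <<'E'
from h import *
c=(.5722,.2415); t=cpose(c,-27.3,.122); print(rows(*t),t[0],tool()[0])
E
```

```text
time: 19.35
tool_pos: [0.5332, 0.3771, 0.1547]
tool_rot: [0.002, 0.114, 0.993, 0.002]
([-0.087, -0.1544, 0.0091], [0.0029, 0.0023, 0.1653]) [0.57308862 0.24104135 0.1472    ] [0.53321261 0.37711153 0.15471346]
```

```bash

python3 -m inch '[{"dx":-0.016,"dy":-0.028,"dz":0,"rx":0,"ry":0,"rz":0.03},{"dx":-0.033,"dy":-0.058,"dz":0.001,"rx":0.001,"ry":0,"rz":0.062},{"dx":-0.05,"dy":-0.089,"dz":0.002,"rx":0.0015,"ry":0.001,"rz":0.095},{"dx":-0.065,"dy":-0.116,"dz":0.003,"rx":0.002,"ry":0.002,"rz":0.124},{"dx":-0.076,"dy":-0.135,"dz":0.004,"rx":0.0029,"ry":0.0023,"rz":0.145}]' | head -3
python3 -m inch '[{"dx":-0.007,"dy":-0.012,"dz":0,"rx":0,"ry":0,"rz":0.012},{"dx":-0.011,"dy":-0.0194,"dz":0.001,"rx":0,"ry":0,"rz":0.02},{"dx":-0.011,"dy":-0.0194,"dz":0.001,"rx":0,"ry":0,"rz":0.02},{"dx":-0.011,"dy":-0.0194,"dz":0.001,"rx":0,"ry":0,"rz":0.02},{"dx":-0.011,"dy":-0.0194,"dz":0.001,"rx":0,"ry":0,"rz":0.02}]'
python3 - <<'E'
from h import *
c=(.5722,.2415); t=cpose(c,-27.3,.110); print(rows(*t),t[0],tool()[0],tool()[1].as_matrix()[:,2].round(4))
E
```

```text
time: 19.85
tool_pos: [0.5681, 0.2574, 0.1509]
tool_rot: [-0.0, 0.222, 0.975, -0.0]
time: 20.35
tool_pos: [0.5687, 0.2434, 0.1499]
tool_rot: [-0.0, 0.233, 0.972, 0.0]
contact_force: [0.1, 0.4, -2.8]
gripper_width: 0.13
grasp_force: 59.4
([-0.0063, -0.0002, 0.0184], [-0.0, -0.0006, 0.0036]) [0.57308862 0.24104135 0.1352    ] [0.56867054 0.24344126 0.14993594] [-8.e-04  4.e-04 -1.e+00]
```

```bash

python3 -m inch '[{"dx":-0.002,"dy":0,"dz":0.006,"rx":0,"ry":0,"rz":0.001},{"dx":-0.0045,"dy":0,"dz":0.012,"rx":0,"ry":0,"rz":0.0036},{"dx":-0.0063,"dy":-0.0002,"dz":0.0184,"rx":0,"ry":0,"rz":0.0036},{"dx":-0.0063,"dy":-0.0002,"dz":0.0184,"rx":0,"ry":0,"rz":0.0036},{"dx":-0.0063,"dy":-0.0002,"dz":0.0184,"rx":0,"ry":0,"rz":0.0036}]'
python3 - <<'E'
from h import *
c=(.5722,.2415); print(rows(*cpose(c,-27.3,.110)),tool()[0])
im=optics.grab_frame("top"); a=im[170:270,290:410,::-1]; cv2.imwrite("pics/tA.png",im[:,:,::-1])
im=optics.grab_frame("scene");b=im[190:310,300:430,::-1]; cv2.imwrite("pics/sA.png",im[:,:,::-1])
f=lambda x:cv2.resize(x,(400,int(x.shape[0]*400/x.shape[1])),interpolation=cv2.INTER_CUBIC)
a,b=f(a),f(b);h=max(len(a),len(b));P=lambda x:np.vstack([x,np.zeros((h-len(x),400,3),np.uint8)])
cv2.imwrite("pics/cA.png",np.hstack([P(a),P(b)]))
ang=np.radians(np.array([-27.3,92.7,212.7])); H=np.c_[.5722+.06*np.cos(ang),.2415+.06*np.sin(ang)]
for n in("top","scene"): print(n,w2px(n,np.c_[H,[.115]*3]).round(1).tolist())
E
```

```text
time: 20.85
tool_pos: [0.5731, 0.2401, 0.1346]
tool_rot: [-0.001, 0.237, 0.972, -0.0]
contact_force: [-0.2, -0.0, -2.8]
gripper_width: 0.13
grasp_force: 59.4
([0.0006, 0.001, -0.0007], [-0.0006, -0.001, -0.0008]) [0.57311679 0.24010398 0.13464597]
top [[371.5, 187.0], [318.8, 219.7], [374.3, 249.0]]
scene [[408.6, 227.5], [350.2, 213.2], [361.0, 253.6]]
```

View pics/cA.png

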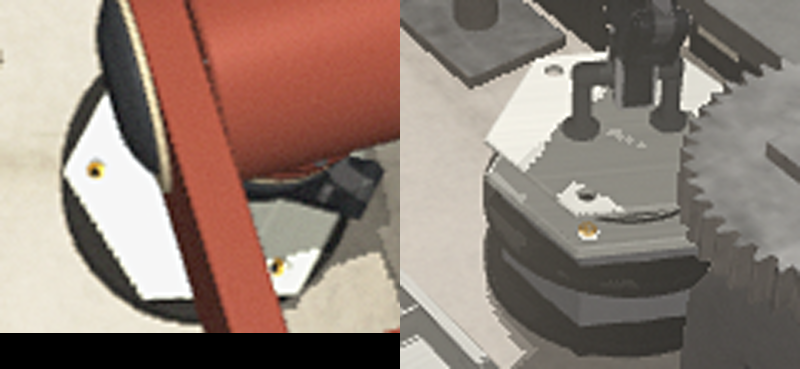

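Two cover holes show in the top view at crop (95,169) and (277,266), with brass visible through both. In the scene view they are at (553,70) and (588,196). The alignment is close, so I'll quantify it below a pixel.

```bash
python3 - <<'E'
from h import *
A=cv2.imread("pics/tA.png").astype(float); O=cv2.imread("pics/top0.png").astype(float)
SA=cv2.imread("pics/sA.png").astype(float)
def cen(I,u,v,r=5,ch=0):
    u,v=int(round(u)),int(round(v)); p=I[v-r:v+r+1,u-r:u+r+1,ch]; w=np.clip(np.percentile(p,85)-p-25,0,None)
    y,x=np.mgrid[-r:r+1,-r:r+1]; m=(x*x+y*y<=r*r); w=w*m; return np.array([u+(w*x).sum()/w.sum(), v+(w*y).sum()/w.sum()])
hA=[cen(A,318.5,220.7),cen(A,373.1,249.8)]
hO=[cen(O,318.7,221.5),cen(O,372.4,249.9),cen(O,369.5,189.9)]
wA=px2w("top",hA,.1144); wO=px2w("top",hO,.09)
print(np.round(hA,2).tolist(),np.round(hO,2).tolist()); print("cover",wA.round(4).tolist()); print("flange",wO.round(4).tolist()); print("flange centre",wO.mean(0))
print("cover-flange mm",((wA-wO[:2])*1000).round(2).tolist())
hs=[cen(SA,349.7,212.7),cen(SA,361.1,253.7)]; ws=px2w("scene",hs,.1144)
S0=cv2.imread("pics/scene0.png").astype(float); so=[cen(S0,350.4,223.7),cen(S0,361.1,264.4)]; w0=px2w("scene",so,.09)
print("scene",np.round(hs,1).tolist(),np.round(so,1).tolist(),((ws-w0)*1000).round(2).tolist(),w0.round(4).tolist())
for r in A[213:229,309:329,0].astype(int): print(*["%3d"%v for v in r])
print(); 
for r in A[243:257,364:383,0].astype(int): print(*["%3d"%v for v in r])
E
```

```text
[[318.14, 220.49], [371.61, 249.53]] [[318.49, 221.14], [372.2, 249.78], [369.41, 189.84]]
cover [[0.5681, 0.3025, 0.1144], [0.5208, 0.2135, 0.1144]]
flange [[0.5701, 0.3015, 0.09], [0.5221, 0.2094, 0.09], [0.6254, 0.2144, 0.09]]
flange centre [0.5724939  0.24173023 0.09      ]
cover-flange mm [[-1.96, 1.09, 24.4], [-1.24, 4.13, 24.4]]
scene [[349.8, 212.2], [361.0, 252.4]] [[350.9, 225.1], [361.2, 262.9]] [[1.29, 5.73, 24.4], [-1.76, -0.68, 24.4]] [[0.5697, 0.2989, 0.09], [0.5256, 0.2124, 0.09]]
111  47  41  58 223 252 248 247 246 246 246 246 246 246 246 247 249 242 145  51
 79  41  46 130 245 249 247 246 246 246 246 246 246 246 246 247 247 252 248 139
 58  47  93 226 251 248 247 246 247 247 247 247 246 246 246 246 247 248 254 229
 58  49 167 248 249 247 246 247 248 248 248 248 247 246 246 246 246 247 249 252
 40  85 224 251 248 247 247 250 244 216 227 248 249 247 246 246 246 247 247 251
 40 169 249 249 247 247 250 244 179 161 158 199 247 248 247 246 246 246 247 248
 87 236 251 248 247 248 250 190  74  40  72 115 203 247 247 246 246 246 246 247
158 251 249 247 247 249 234 106  38  6
[... 1046 characters left out ...]
 246 245 245 246
 74  74  72  75  68  80 248 223  97  34  75 151 195 240 245 244 244 245 246
 73  73  71  74  74  64 187 140  22  52  57 237 188 204 242 244 244 245 248
 74  75  77  75  76  58 140 106  33  59 106 217 201 219 243 244 244 245 245
 73  75  72  77  66  62 139 123  57  88  92 241 241 242 245 244 244 248 219
 72  75  70  81  75  72  60 171 153 127 188 244 237 241 244 244 246 245 164
 78  78  72  74  77  77  64 179 234 249 250 239 242 244 244 244 248 216  98
 70  72  72  73  72  77  64 130 243 248 245 244 244 244 244 246 244 159  44
 73  73  75  75  78  76  70  89 243 247 244 244 244 244 245 248 199  83  70
 75  73  80  78  71  73  73  53 233 250 247 246 246 246 247 238 152  91 118
```

```bash
python3 - <<'E'
from h import *
t=cpose((.5738,.2431),-27.3,.104,-.0006); print(t[0],tool()[0],rows(*t))
E
```

```text
[0.57433317 0.24282481 0.1292    ] [0.57345564 0.24021033 0.13532645] ([0.0005, 0.0034, 0.0077], [-0.0001, -0.0004, -0.0008])
```

```bash
python3 -m inch '[{"dx":0.0002,"dy":0.0015,"dz":0.003,"rx":0,"ry":0,"rz":0},{"dx":0.0005,"dy":0.0034,"dz":0.0077,"rx":0,"ry":0,"rz":-0.0008},{"dx":0.0005,"dy":0.0034,"dz":0.0077,"rx":0,"ry":0,"rz":-0.0008},{"dx":0.0005,"dy":0.0034,"dz":0.0077,"rx":0,"ry":0,"rz":-0.0008},{"dx":0.0005,"dy":0.0034,"dz":0.0077,"rx":0,"ry":0,"rz":-0.0008}]'
python3 - <<'E'
from h import *
from scipy.optimize import least_squares
t=cpose((.5738,.2431),-27.3,.104,-.0006); print(tool()[0],rows(*t))
im=optics.grab_frame("scene"); cv2.imwrite("pics/sB.png",im[:,:,::-1]); T=optics.grab_frame("top"); cv2.imwrite("pics/tB.png",T[:,:,::-1])
S0=cv2.imread("pics/scene0.png")[:,:,::-1]
ang=np.radians(np.array([-27.3,92.7,212.7])); zt=tool()[0][2]-.0252+.005
H=np.c_[.5738+.06*np.cos(ang),.2431+.06*np.sin(ang)]
print("flange pred scene",w2px("scene",np.c_[H,[.09]*3]).round(1).tolist()); p=w2px("scene",np.c_[H,[zt]*3]); print("cover pred scene",p.round(1).tolist())
for k in(1,2):
    u,v=p[k].round().astype(int); print("center at",u,v)
    for r in im[v-7:v+8,u-9:u+10,2].astype(int): print(*["%3d"%x for x in r])
f=w2px("scene",np.c_[H,[.09]*3])
hs=cv2.cvtColor(S0,cv2.COLOR_RGB2HSV).astype(int)
for k in(1,2):
    u,v=f[k].round().astype(int); q=hs[v-7:v+8,u-9:u+10]; m=(q[...,1]>70)&(q[...,0]<35); y,x=np.nonzero(m); print("brass scene0",u-9+x.mean(),v-7+y.mean(),m.sum())
E
```

```text
time: 21.45
tool_pos: [0.5742, 0.2428, 0.1291]
tool_rot: [-0.0, 0.236, 0.972, -0.0]
contact_force: [-0.1, -0.6, -2.3]
gripper_width: 0.124
grasp_force: 59.4
[0.57420561 0.24282093 0.12905418] ([-0.0001, 0.0001, -0.0002], [-0.0002, -0.0005, 0.0001])
flange pred scene [[407.5, 237.9], [350.1, 223.6], [360.7, 264.1]]
cover pred scene [[408.4, 229.4], [350.3, 215.2], [361.1, 255.4]]
center at 350 215
 73  70  71  69  71  76 182 178 176 177 177 179 178 178 179 182 182 183 182
 69  74  70  80 174 175 177 178 178 178 180 195 198 195 210 211 210 223 223
 71 173 174 212 210 208 223 222 235 235 235 234 234 233 234 234 234 232 235
174 168 213 233 232 232 231 232 231 231 229 228 229 229 232 234 238 238 241
173 195 231 229 229 230 231 232 212 232 230 229 228 230 235 160 110  58  58
183 223 228 228 229 232 185 125 126 120 151 229 229 233 162  68  67  69  70
201 229 227 228 231 150 117 127 136 127 121 178 232 239 123  68  74  76  77
230 229 228 228 231 184 153 182 189 175 143 209 231 239  88  73  77  79  80
229 228 227 227 228 231 221 195 197 211 210 230 230 239  88  72  79  80  80
228 227 228 228 
[... 1004 characters left out ...]
2 218  97  50  49  50  63  96 198 221 137 127 129 129 131 131
214 213 212 212 215 187 106  62  59  65 139 217 216 219 136 131 128 130 131
203 210 213 212 213 216 221 187 186 221 218 215 213 215 217 221 137 132 128
162 131 210 215 213 213 214 216 216 215 214 213 213 214 215 217 219 222 135
123 139 130 205 214 212 213 213 212 213 211 212 212 212 193 210 212 212 215
128 123 140 179 205 211 209 208 210 209 205 206 177 146 203 145 186 170 142
130 130 125 115 181 189 188 141 172 173 153 153 153 134 133 133 133 124 109
131 131 130 126 126 132 134 125 116  95 111 130 132 127 130 107 107 107  87
brass scene0 349.90909090909093 223.27272727272728 11
brass scene0 360.6111111111111 264.05555555555554 18
```

```bash
python3 - <<'E'
from h import *
for n in("tA","tB","top0"):
    I=cv2.imread(f"pics/{n}.png").astype(int)
    for (v,u) in((221,318),(250,373)):
        print(n,v-6,u-7)
        for r in I[v-6:v+6,u-7:u+8]: print(" ".join("%3d"%x[0] for x in r),"|"," ".join("%3d"%(x[2]-x[0]) for x in r))
ang=np.radians(np.array([92.7,212.7]))
for nm,o,z in(("tA",np.array([-.0011,-.0027]),.1144),("tB",np.zeros(2),.1088)):
  for e in ([0,0],[-.0009,.0025],[-.002,.001]):
    c=np.array([.5724,.2417])+o+e; H=np.c_[c[0]+.06*np.cos(ang),c[1]+.06*np.sin(ang)]
    print(nm,e,w2px("top",np.c_[H,[z]*2]).round(1).tolist(),w2px("top",np.c_[H,[z-.005]*2]).round(1).tolist())
E
```

```text
tA 215 311
 93 226 251 248 247 246 247 247 247 247 246 246 246 246 247 |  14   9  -1  -1  -1   0  -1  -1  -1  -1   0   0   0   0  -1
167 248 249 247 246 247 248 248 248 248 247 246 246 246 246 |  18   1  -1  -1   0  -1  -1  -1  -1  -1  -1   0   0   0   0
224 251 248 247 247 250 244 216 227 248 249 247 246 246 246 |   9  -1  -1  -1   0  -3  -4  -2  -3  -4  -2  -1   0   0   0
249 249 247 247 250 244 179 161 158 199 247 248 247 246 246 |   1  -1  -1  -1  -3  -5  20  32  28   9  -4  -1  -1   0   0
251 248 247 248 250 190  74  40  72 115 203 247 247 246 246 |  -1  -1  -1  -1  -5  36 144 178 150 103  19  -3  -1   0   0
249 247 247 249 234 106  38  60  85  91 209 249 247 246 246 |  -1  -1  -1  -2   1 108 150  76 136 160  36  -4  -1   0   0
248 247 247 249 237 127  42  16  44 128 223 248 247 246 246 |  -1  -1  -1  -2   6  73  66   5  89 118  25  -2  -1   0   0
249 247 247 248 242 156  59  59  53 120 228 248 247 246 246 |  -1   0  -1  -1   3  60  68  22  79 125  20  -2  -1   0   0
248 248 247 247 250 244 191 163 150 206 248 248 247 246 246 |  -1  -1  -1  -1  -2   2  42  56  95  43  -1  -2  -1
[... 7549 characters left out ...]
 243 245 245 165  46 |  -2  -2  -1  -1  -2  -3  -4  -3  -3  -1  -2  -2  -1   4   6
242 243 242 242 243 243 242 242 243 243 244 247 219 106  32 |  -1  -2  -2  -1  -2  -2  -1  -1  -2  -2  -2  -2   1   4   4
tA [0, 0] [[320.3, 220.3], [375.8, 249.6]] [[320.2, 220.7], [375.4, 249.8]]
tA [-0.0009, 0.0025] [[318.8, 220.8], [374.3, 250.1]] [[318.7, 221.2], [373.9, 250.3]]
tA [-0.002, 0.001] [[319.7, 221.5], [375.2, 250.8]] [[319.6, 221.9], [374.8, 251.0]]
tB [0, 0] [[318.6, 220.0], [373.7, 249.1]] [[318.6, 220.4], [373.3, 249.3]]
tB [-0.0009, 0.0025] [[317.1, 220.6], [372.2, 249.6]] [[317.1, 220.9], [371.8, 249.8]]
tB [-0.002, 0.001] [[318.0, 221.2], [373.1, 250.3]] [[318.0, 221.6], [372.7, 250.5]]
```

```bash
python3 - <<'E'
from h import *
t=cpose((.5742,.2404),-27.3,.102,-.0006); print(tool()[0],rows(*t))
E
```

```text
[0.57430002 0.24280269 0.12918229] ([-0.002, -0.0027, 0.0025], [-0.0001, -0.0004, 0.0])
```

```bash
python3 -m inch '[{"dx":-0.001,"dy":-0.0014,"dz":0.001,"rx":0,"ry":0,"rz":0},{"dx":-0.002,"dy":-0.0027,"dz":0.0025,"rx":0,"ry":0,"rz":0},{"dx":-0.002,"dy":-0.0027,"dz":0.0025,"rx":0,"ry":0,"rz":0},{"dx":-0.002,"dy":-0.0027,"dz":0.0025,"rx":0,"ry":0,"rz":0},{"dx":-0.002,"dy":-0.0027,"dz":0.0025,"rx":0,"ry":0,"rz":0}]'
python3 - <<'E'
from h import *
t=cpose((.5742,.2404),-27.3,.102,-.0006); print(tool()[0],rows(*t))
S=optics.grab_frame("scene").astype(int); T=optics.grab_frame("top").astype(int)
ang=np.radians(np.array([92.7,212.7])); zt=tool()[0][2]-.0252+.005
H=lambda c:np.c_[c[0]+.06*np.cos(ang),c[1]+.06*np.sin(ang),[zt]*2]
ps=w2px("scene",H((.5737,.2430))); pt=w2px("top",H((.5725,.2417))); print("perfect scene",ps.round(1).tolist(),"top",pt.round(1).tolist())
for I,P,ch in((S,ps,0),(T,pt,2)):
    for p in P:
        u,v=p.round().astype(int); print("u0,v0",u-7,v-6)
        for r in I[v-6:v+7,u-7:u+8]: print(" ".join("%3d"%x[ch if ch==2 else 2] for x in r))
E
```

```text
time: 22.05
tool_pos: [0.5746, 0.2401, 0.127]
tool_rot: [-0.0, 0.236, 0.972, -0.0]
contact_force: [-0.3, -0.0, -1.9]
gripper_width: 0.127
grasp_force: 59.4
[0.5746484  0.24011951 0.12701774] ([-0.0001, 0.0001, -0.0002], [-0.0002, -0.0005, -0.0])
perfect scene [[350.3, 216.2], [361.0, 256.5]] top [[318.6, 220.1], [373.6, 249.1]]
u0,v0 343 210
176 176 174 173 175 178 178 176 178 182 181 182 183 181 182
171 175 180 179 178 182 195 194 208 210 210 210 223 222 234
174 190 223 235 235 235 234 235 232 231 231 231 230 230 231
175 225 230 229 229 231 230 231 230 230 229 228 228 230 233
203 229 228 228 230 233 188 187 187 209 230 228 229 234 161
222 227 227 229 209 120 121 129 124 114 178 231 233 205  77
229 227 227 231 181 122 142 151 145 125 143 231 236 119  69
229 227 227 229 232 186 186 187 186 173 210 231 238 123  73
227 227 227 227 229 230 221 221 221 232 230 230 239  88  68
228 228 229 229 229 230 230 230 230 230 229 229 236 167  77
229 228 228 227 227 227 228 228 227 227 227 229 235 164  77
228 228 227 227 227 228 227 227 227 227 228 229 235 165  72
227 227 226 226 226 227 227 227 227 
[... 1705 characters left out ...]
 152 146 152 144 145 145 149 146 171 181
 63 123 147 151 152 150 147 144 165 182 180 180 176 242 250
 65  83 131 153 146 144 136 128 234 252 251 249 248 246 245
 68  87 136 146 120  93 108 142 147 232 247 245 244 244 244
 75  64 130 112  84  67  60 154 174 176 238 245 244 245 247
 69  61 138 138  76  44  96  84 234 207 236 245 244 245 248
 71  67 132 184 129  29  57 105 209 216 240 244 244 245 246
 76  70  57 194 170  84  96 100 205 232 243 244 245 248 218
 72  70  62 133 231 205 166 199 229 243 244 244 246 245 162
 73  73  64 129 243 252 250 248 246 244 244 245 249 199  76
 73  72  73  48 233 249 246 245 244 244 244 247 239 147  45
 75  72  69  57 179 245 246 245 245 245 246 250 192  51  40
```

All visible holes now match the perfect-fit pixels to under 1 mm in both cameras: top holes at (318.5,219.9) and (373.3,~249), scene holes at (350.2,215.9) and (361.0,~256). The underside is about 12 mm above the flange. I'll settle the arm and hand in.

```bash
python3 -m inch '[{"dx":0,"dy":0,"dz":0,"rx":0,"ry":0,"rz":0},{"dx":0,"dy":0,"dz":0,"rx":0,"ry":0,"rz":0},{"dx":0,"dy":0,"dz":0,"rx":0,"ry":0,"rz":0},{"dx":0,"dy":0,"dz":0,"rx":0,"ry":0,"rz":0},{"dx":0,"dy":0,"dz":0,"rx":0,"ry":0,"rz":0}]'
python3 -c "
from plant import ticket
print(ticket.job_done())"
```

```text
time: 22.65
tool_pos: [0.5746, 0.2401, 0.127]
tool_rot: [-0.0, 0.236, 0.972, -0.0]
contact_force: [-0.6, 0.2, -2.2]
gripper_width: 0.126
grasp_force: 59.4
the job is handed in; nothing more can be done
None
```

The job is handed in; no verdict came back. All six balls were counted in the barrel and the scoop is back in its tray. The cover is held level about 12 mm above the flange; the two screw holes the cameras could see were within about 1 mm of their threaded holes, and the third was hidden by the arm.

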